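# Free the stuck former from a plaster press mould

### The job

Push the plaster mould, on its board, across the table until it is fully home in the wooden dock (board under the two cleats and against the back stop). Then take the handle of the wooden former that is stuck in the mould and, starting from upright, rock it well over to the robot's left, then to the right, about ten degrees each way, and so on until it works free. Raise it upright until it is about 2 cm clear above the pocket it came from, and finish while still holding it there in the gripper, leaving the mould home in the dock and the things around undisturbed.

Things in the scene. Friction and masses are not known exactly. Their poses are not given: they have to be found in the camera images.
- dock: fixed wooden dock for the mould's board. Origin on the table, where the mould's origin comes when fully home; the mould enters along the dock's +x (away from the robot). On each side a guide, inner face at y = +-95 mm (10 mm to spare each side), x -20 to +60 mm; flared walls 15 mm high widen the mouth to y = +-112 mm at x = -65 mm
- stop (a point): on the dock's back stop: middle of the face that the board comes to rest against, half-way up (face at x = +45 mm in the dock's frame, 36 mm high, 230 mm long in y)
- cleat (a point): on the dock: inner edge of its left (+y) cleat, the right one is its mirror image. The cleats run x -20 to +45 mm, reach inward to y = +-69 mm, undersides 14.6 mm and tops 24.6 mm above the table; they hold the board down when the former is pulled
- mould: loose plaster mould on a board, about 0.7 kg, friction on the table about 0.6. Origin under the board, below the pocket's centre; +x is the leading side, same way as the dock's +x when home. Board 12 mm thick, x -70 to +45 mm, y +-85 mm. Plaster block on it 64 mm in x, 116 mm in y, top 70 mm above the table
- batten (a point): on the mould: middle of the back (-x, robot side) face of the batten to push on, at x = -70 mm, 20 mm above the table. Batten x -70 to -56 mm, y +-60 mm, top 38 mm above the table; its back face is flush with the board's edge, flat from the table up
- bead_l (a joint): travel (m) of the sprung rubber bead at the +y end of the pocket, 0 at the start, + inwards. The beads touch the former at y = +40 and -40 mm, 50 mm above the table, pressing about 20 N; their friction (about 12 N each side) is all that holds it. Rocked to one side the former turns about that side's bead while its other end slides up, and so walks out swing by swing
- bead_r (a joint): the same bead at the -y end of the pocket. The former is clear of both beads when its foot has risen 26 mm. A lean over about 11 degrees (0.19 rad) makes it bind on the pocket's end walls
- pocket (a point): centre of the pocket's mouth, level with the block's top, 70 mm above the mould's origin; axes as the mould's. The pocket is 36 mm in x, 90 mm in y, its floor 24 mm above the table
- grip (a point): centre of the stuck wooden former's handle, half-way up it; axes as the former's, at the start those of the mould. Handle: upright block 28 mm in x, 24 mm in y, 50 mm high, gripped across its y faces; it rocks along y, +y being to the robot's left. Former's body below: 33 mm in x, 80 mm in y, 52 mm high, 6 mm proud of the plaster. 0.13 kg, 102 mm high in all
- foot (a point): centre of the former's flat underside, 77 mm below the handle's centre; at the start it rests on the pocket's floor, 24 mm above the table; axes as the former's
- tub_a: loose round glaze tub, 85 mm across, 69 mm high; a bystander to leave alone, origin at the centre of its underside
- tub_b: loose round glaze tub, 85 mm across, 69 mm high; a bystander to leave alone, origin at the centre of its underside
- jar: loose amber jar, 66 mm across, 85 mm high; a bystander to leave alone, origin at the centre of its underside
- spare: loose spare wooden former, round: disc 76 mm across and 40 mm high with a round handle, 85 mm high in all; a bystander to leave alone, origin at the centre of its underside
- knife: loose modelling knife lying flat, 170 mm long in x, 18 mm wide, 12 mm high; a bystander to leave alone, origin at the centre of its underside
- scraper: loose flat wooden scraper, 90 x 50 x 6 mm; a bystander to leave alone, origin at the centre of its underside
- brushes: loose pail of brushes, 116 mm across, about 250 mm high, standing off to the robot's left; a bystander to leave alone, origin at the centre of its underside
Mind the look-alikes: they are no part of the job. Of the things like the part that bears grip, leave any that is blue or red; of the rest the larger one is meant.

How it is judged:
On the way, in this order (a step that is already met when the one before it is completed fails the run):
1. the mould is fully home in the dock, the former still seated in it (x of mould in the frame of dock above -0.008 m and y of mould in the frame of dock between -0.014 and 0.014 m and angle between the x axis of mould and the x axis of dock, either way round below 0.1 rad and angle between mould's own z axis and vertical below 0.06 rad and height (world z) of mould below 0.008 m and z of foot in the frame of mould below 0.03 m), for 0.2 s.
2. with the mould home, the former, still in its pocket, is rocked over to the robot's left by more than 6 degrees (x of mould in the frame of dock above -0.008 m and y of mould in the frame of dock between -0.014 and 0.014 m and angle between the x axis of mould and the x axis of dock, either way round below 0.1 rad and angle between mould's own z axis and vertical below 0.06 rad and height (world z) of mould below 0.008 m and z of foot in the frame of mould below 0.066 m and angle between grip's own z axis and vertical above 0.105 rad and y of grip in the frame of mould above 0.003 m), for 0.05 s.
3. then, still in its pocket, to the right by more than 6 degrees (x of mould in the frame of dock above -0.008 m and y of mould in the frame of dock between -0.014 and 0.014 m and angle between the x axis of mould and the x axis of dock, either way round below 0.1 rad and angle between mould's own z axis and vertical below 0.06 rad and height (world z) of mould below 0.008 m and z of foot in the frame of mould below 0.066 m and angle between grip's own z axis and vertical above 0.105 rad and y of grip in the frame of mould below -0.003 m), for 0.05 s.
At the end, for the whole second after the job is handed in: Former held still by the fingers alone, upright within 10 degrees, its foot 6 to 45 mm above the block's top and within 30 mm sideways of the pocket's centre; mould home in the dock: within 8 mm of the back stop, 14 mm sideways, 0.1 rad, and flat (x of mould in the frame of dock above -0.008 m and y of mould in the frame of dock between -0.014 and 0.014 m and angle between the x axis of mould and the x axis of dock, either way round below 0.1 rad and angle between mould's own z axis and vertical below 0.06 rad and height (world z) of mould below 0.008 m and z of foot in the frame of pocket between 0.006 and 0.045 m and horizontal distance between foot and pocket below 0.03 m and angle between grip's own z axis and vertical below 0.17 rad and contact force between the fingers and former above 1 N and contact force between former and mould below 0.05 N and contact force between former and dock below 0.05 N and linear speed of former below 0.02 m/s); the arm keeps its last pose, push and grip.
It fails at once if a bystander is moved by more than 30 mm (distance of any of tub_a, tub_b, jar, spare, knife, scraper, brushes from where it was at the start of the episode above 0.03 m).
It fails at once if the mould is tipped over or lifted off the table (angle between mould's own z axis and vertical above 0.2 rad or height (world z) of mould above 0.02 m).
It also fails if it takes over 70 s, if anything falls off the work surface, if the arm or the gripper's body presses on something with over 40 N, if the wrist force passes 120 N, or if a joint passes its speed limit or range.

### The arm

A 6-joint arm with a two-finger parallel gripper is mounted at the origin on the work surface. World frame = base frame: x ahead of the robot, y to its left, z up, the work surface at z = 0. Lengths are in m, angles in rad, forces in N, time in s.
With the tool pointing down it reaches from about 0.325 to 0.925 m from the base axis. Payload 3.1 kg.
Tool frame: the origin (TCP) lies at the very end of the fingers, on their centre line; the grasp point (between the pads) lies behind it (r.tcp_to_grasp is the x of the grasp point in the tool frame, in m); x points along the fingers, z is the direction in which the jaws open and shut, and the axes are right-handed (so a half turn about x gives the same grasp; the last joint's range is limited). The gripper opens to 85 mm and grips with 20 to 120 N. Pads are 22 mm wide; open, the fingers measure 114 mm over their backs; the gripper's body (76 mm by 85 mm) begins 54 mm behind the grasp point. The pads swing forward as they close: fully open they stand 13 mm farther back than shut.
Start: joints at [1.126, 0.217, 1.613, -0, 1.311, -0.112], TCP at [0.204, 0.591, 0.231] pointing down, gripper open.
Joint ranges: [-2.75, 2.75], [-0.78, 2.1], [0.31, 2.55], [-1.13, 4.27], [0.13, 2.63], [-2.58, 2.58]. Speed limits (rad/s): [2.79, 2.79, 3.14, 3.14, 3.14, 3.14].

### API

Orientations are given as a unit quaternion [x, y, z, w].
In Python, from workcell import r, camera, job, finder gives the robot as it stands. The module is installed in compiled form; this text tells all that it offers.
- The arm moves only by the tool arm_command, never from a script. Its argument "steps" is a list of rows, each a list of 3 entries, a list of its own where there are three numbers: the shift along the tool's x, y, z in cm, then the turn about the tool's x in rad, then the gripper command: -1 is shut, 1 is fully open, values between are in proportion. A call has 1 to 20 rows; each row is the pose to reach, as a shift and turn from the pose commanded when the call began, along the tool's axes at that moment; what a row does not reach only later rows make up. A row lasts 1/10 s, in which the tool goes at most 50 mm and 8.59 degrees, less where a joint would pass 70% of its speed; a pose out of reach is approached as far as the arm can. A call with a gripper value outside its range is refused whole. The fingers move at their own pace and stop on an object; "squeeze" is the grip in N (left out, the last holds). Time passes only in rows, so rows that repeat a pose let the fingers close. It gives the time, the measured TCP pose, the force and the opening at its end, in the units of the state.
- r.sense(): the state, without advancing time (a new reading comes with each control period).
- camera(name): name is "side" or "top" or "wrist"; returns a dict with "img" (420x560x3 uint8, blue, green, red), "mtx" (3x3 intrinsics, pixels), "extrinsics" (4x4, takes a point from camera to world coordinates); the wrist camera has in their place "mount" (4x4, takes a point from camera to tool coordinates, whose origin is the TCP and whose axes are the tool frame's). Camera axes: x right, y down, z forward; pixel columns grow to the right and rows downward; lengths in m; the calibration is good to about 2 mm. The wrist camera is an equidistant fisheye: a pixel r from the principal point sees the ray r / f radians off the axis. A picture is of the moment at which its call begins: read the wrist's pose just before it. There is no depth.
- job.job_done(): hands the job in, once; it reports no verdict.
Trained networks look in a picture, given as the dict that the camera call returned (one of the last four; its "shot" number tells which), for a name from the list of things; names that differ only in an ending like _2 or _b are one class to them, and where a whole thing is asked for, a point or a joint stands for the part that bears it (a point fixed in the world has none). Each returns a list of dicts, best first, with "confidence" (0 to 1); they miss things now and then, are a little off and sometimes report something else, mostly with a low value. They report only what shows in the picture. A call takes as long as a camera call. They do not tell look-alikes from the thing itself.
- finder.search_frame(query, picture): "xy" ([column, row] in pixels, amid what is visible of it).
- finder.masks_of(query, picture): "pixels" (420x560 bool, what is visible of it) and "xy" ([column, row] in pixels, amid what is visible of it).
The state is a dict: "clock": time; "joint_positions": joint angles; "qvel": joint speeds; "joint_torque": joint torques, N m; "tool_pos": TCP position; "eef_rot": TCP orientation; "force": force on the tool from outside, world axes, zero at the start; "torque": the same for the moment, N m; "gripper_width": opening from 0.0 (shut) to 1.0 (fully open).
Only numpy, scipy, OpenCV 4.12 (cv2) and the standard library are available. Lean on these libraries where they do the work, as an engineer would, in place of code of your own. Each camera call takes 0.05 s, during which the arm holds its last target.

## Working session

There is one attempt and no reset: what is moved stays moved. The work goes in short steps, Python scripts to look and compute and a tool call to move; the robot and the scene stay as the last step left them, time stands still between calls to the robot, and variables do not carry over. Pictures are saved under pics/ and viewed, and the job is handed in when it is done.

Besides the shell and the picture viewer there is one more tool, called after "Request:" as name(argument=value, ...), one argument or row to a line, values as JSON. arm_command: Moves the arm, as the interface text tells. Its arguments: {"type":"object","properties":{"steps":{"type":"array"},"squeeze":{"type":"number"}},"required":["steps"]}

```bash
mkdir -p pics; ls
python3 - <<'E'
from workcell import r,camera,job,finder
import cv2
s=r.sense();print(s,r.tcp_to_grasp)
for n in("side","top"):
    c=camera(n);cv2.imwrite(f"pics/{n}0.png",c["img"]);print(n,c["mtx"],c["extrinsics"])
    for q in("mould","dock","grip","batten","pocket","cleat","stop"):
        try:print(q,[(x["xy"],round(x["confidence"],2)) for x in finder.search_frame(q,c)])
        except Exception as e:print(q,e)
E
```

```text
pics
{'clock': 0.0, 'joint_positions': array([ 1.12578193e+00,  2.17724957e-01,  1.61492940e+00,  2.12303033e-05,
        1.31129551e+00, -1.12227655e-01]), 'qvel': array([ 0.00025398, -0.00031617, -0.00021794, -0.00144161,  0.00247302,
        0.00014548]), 'joint_torque': array([ 4.07175230e-04, -3.96860754e+01, -3.03849077e+01, -2.61810192e-04,
        9.79092903e-03, -1.73842108e-05]), 'tool_pos': array([0.20381232, 0.58997756, 0.22998885]), 'eef_rot': array([-0.41067726,  0.57664047,  0.40988094,  0.57517612]), 'force': array([0.18026976, 0.65234253, 0.43571959]), 'torque': array([ 0.00053948,  0.05033296, -0.03814798]), 'gripper_width': 1.0038095177425705} -0.0187
side [[539.94483778   0.         276.92402431]
 [  0.         539.94483778 211.03098534]
 [  0.           0.           1.        ]] [[ 0.7934771  -0.34188921  0.50349366 -0.12238014]
 [-0.60820253 -0.47535393  0.63571088 -0.70441267]
 [ 0.021995   -0.81064814 -0.58512034  0.83892901]
 [ 0.          0.          0.          1.        ]]
mould [([275.5, 239.4], 0.97)]
dock [([332.6, 220.3], 0.88)]
grip [([230.6, 278.0], 
[... 198 characters left out ...]
.95)]
top [[428.27881227   0.         276.55945559]
 [  0.         428.27881227 214.50515588]
 [  0.           0.           1.        ]] [[-0.01050667 -0.99086006  0.134484    0.34710625]
 [-0.99967007  0.00725588 -0.02463965  0.13211748]
 [ 0.02343865 -0.13469851 -0.99060938  1.35125541]
 [ 0.          0.          0.          1.        ]]
mould [([270.9, 221.4], 0.79)]
dock [([280.9, 164.8], 0.61)]
grip [([275.5, 211.6], 0.77), ([263.7, 287.2], 0.67), ([222.4, 264.5], 0.66), ([315.0, 233.6], 0.58), ([296.4, 271.0], 0.46)]
batten [([273.3, 219.8], 0.88), ([190.8, 203.8], 0.65)]
pocket [([274.2, 222.0], 0.9)]
cleat [([282.1, 169.3], 0.93), ([346.1, 188.1], 0.53)]
stop [([277.6, 167.7], 0.82)]
```

View pics/side0.png

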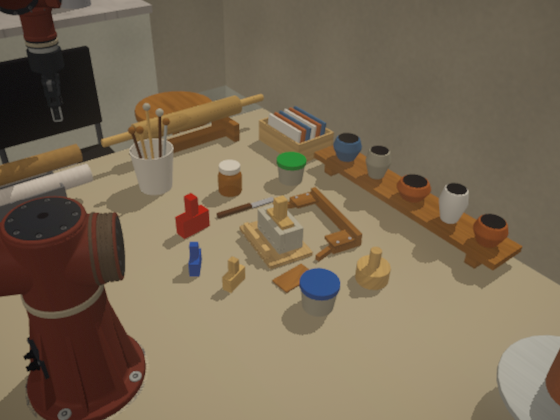

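View pics/top0.png

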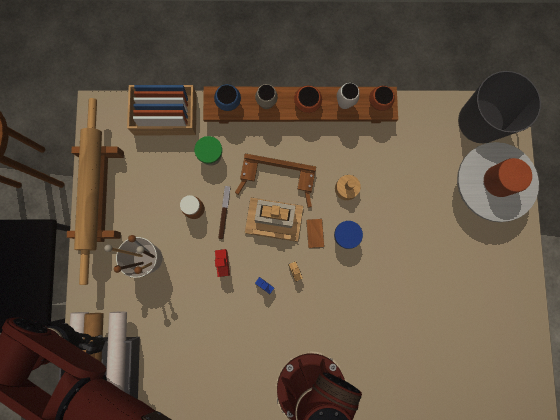

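Run:
```python
import cv2
a=cv2.imread('pics/top0.png')[130:310,180:380];cv2.imwrite('pics/topc.png',cv2.resize(a,None,fx=3.3,fy=3.3,interpolation=cv2.INTER_CUBIC)[:600])
a=cv2.imread('pics/side0.png')[150:340,180:420];cv2.imwrite('pics/sidec.png',cv2.resize(a,None,fx=3.1,fy=3.1,interpolation=cv2.INTER_CUBIC))
```

```text
(no output)
```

View pics/topc.png

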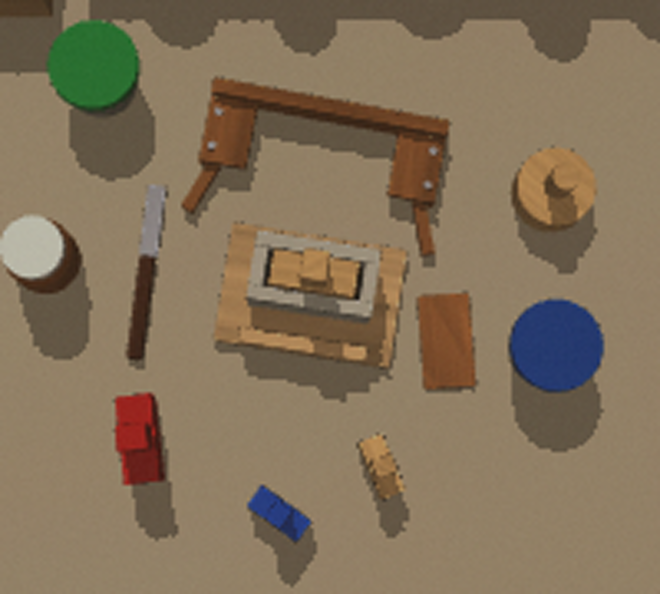

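View pics/sidec.png

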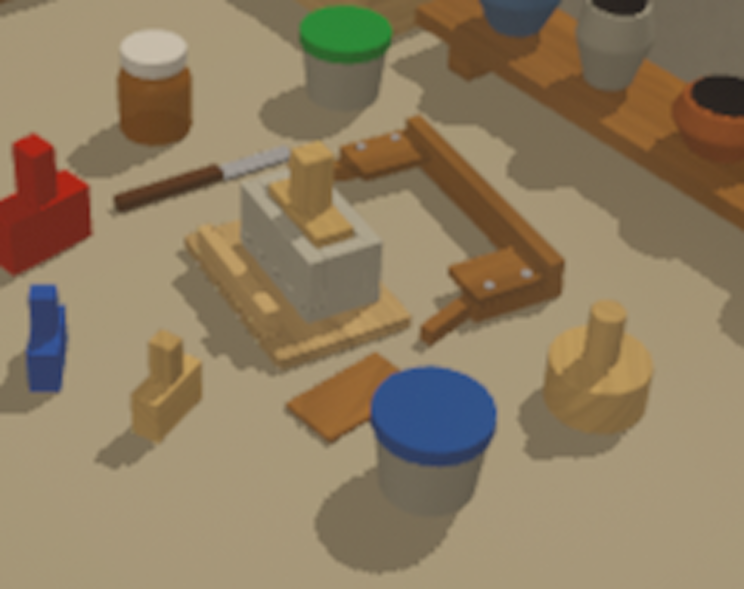

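The candidates for the former (top px) are: (275,212) plain wood, in the mould, large; (296,271) plain wood, small; (222,264) red; (264,287) blue. The one in the mould fits: it is neither red nor blue, and it is the larger of the two plain ones. The enlarged crops confirm this. Next I fit the poses.

```bash
cat > h.py <<'E'
import numpy as np, cv2
from scipy.optimize import least_squares
from scipy.spatial.transform import Rotation as R
T=dict(K=np.array([[428.27881227,0,276.55945559],[0,428.27881227,214.50515588],[0,0,1]]),E=np.array([[-0.01050667,-0.99086006,0.134484,0.34710625],[-0.99967007,0.00725588,-0.02463965,0.13211748],[0.02343865,-0.13469851,-0.99060938,1.35125541],[0,0,0,1]]))
S=dict(K=np.array([[539.94483778,0,276.92402431],[0,539.94483778,211.03098534],[0,0,1]]),E=np.array([[0.7934771,-0.34188921,0.50349366,-0.12238014],[-0.60820253,-0.47535393,0.63571088,-0.70441267],[0.021995,-0.81064814,-0.58512034,0.83892901],[0,0,0,1]]))
def proj(c,P):
    q=np.linalg.inv(c['E'])@np.r_[P,1]; q=c['K']@q[:3]; return q[:2]/q[2]
def ray(c,uv,z):
    d=c['E'][:3,:3]@np.linalg.inv(c['K'])@np.r_[uv,1]; o=c['E'][:3,3]; return o+d*(z-o[2])/d[2]
def pl(p,m):
    c,s=np.cos(p[2]),np.sin(p[2]); return np.array([p[0]+c*m[0]-s*m[1],p[1]+s*m[0]+c*m[1],m[2]])
def fit(obs,p0,verbose=1):
    f=lambda p:np.concatenate([proj(c,pl(p,m))-uv for c,m,uv in obs])
    o=least_squares(f,p0,loss='soft_l1'); 
    if verbose: print(np.round(o.x,4)); print(np.round(f(o.x).reshape(-1,2),1).tolist())
    return o.x
def over(img,c,p,pts,col,n=1):
    for m in pts: cv2.circle(img,tuple(int(round(v)) for v in proj(c,pl(p,m))*n),2,col,-1)
E
cat > f.py <<'E'
from h import *
t=lambda u,v:(180+u/3.3,130+v/3.3); s=lambda u,v:(180+u/3.1,150+v/3.1)
b=.012
M=[(T,(.045,.085,b),t(234,223)),(T,(.045,-.085,b),t(407,249)),(T,(-.07,-.085,b),t(388,367)),(T,(-.07,.085,b),t(217,342)),
(T,(.032,.058,.07),t(258,232)),(T,(.032,-.058,.07),t(381,249)),(T,(-.032,-.058,.07),t(373,318)),(T,(-.032,.058,.07),t(250,300)),
(S,(-.07,.085,b),s(187,240)),(S,(-.07,-.085,b),s(280,360)),(S,(.045,-.085,b),s(410,317)),
(S,(-.032,.058,.07),s(243,180)),(S,(-.032,-.058,.07),s(315,265)),(S,(.032,-.058,.07),s(380,240))]
pm=fit(M,[.4,.13,0])
D=[(T,(.045,.115,.036),t(212,95)),(T,(.045,-.115,.036),t(445,134)),(T,(-.02,.069,.0246),t(242,166)),(T,(-.02,-.069,.0246),t(390,194)),
(S,(.045,.115,.036),s(408,124)),(S,(.045,-.115,.036),s(543,281)),(S,(-.02,-.069,.0246),s(450,268))]
pd=fit(D,[.5,.13,0])
d=pm[:2]-pd[:2];c,sn=np.cos(pd[2]),np.sin(pd[2])
print('mould in dock',c*d[0]+sn*d[1],-sn*d[0]+c*d[1],pm[2]-pd[2])
print('handle centre top ray', ray(T,t(316,256),.126), 'side', ray(S,s(312,153),.126))
print('scraper', [ray(T,t(*a),.006) for a in((419,296),(470,294),(475,386),(425,387))],'small', ray(T,t(380,455),.05),'knife',[ray(T,t(*a),.008) for a in ((155,187),(135,358))])
E
python3 f.py
```

```text
[ 0.5263  0.1032 -0.1553]
[[-0.2, -0.1], [0.4, -0.1], [1.2, -0.0], [-0.7, -0.4], [-0.0, -0.7], [0.6, -0.2], [0.1, -0.4], [-0.8, -0.5], [-1.9, -1.0], [-0.2, 0.6], [0.7, -0.3], [-1.6, 1.2], [-2.0, 0.2], [1.1, 0.5]]
[ 0.6409  0.0947 -0.1991]
[[0.3, -1.3], [1.3, 0.6], [1.6, 0.5], [-0.3, 0.3], [-0.7, -1.9], [2.2, -4.4], [-1.3, -0.3]]
mould in dock -0.11403199682911415 -0.014344094844732267 0.04378846192616889
handle centre top ray [0.53370132 0.10375014 0.126     ] side [0.52636776 0.10194209 0.126     ]
scraper [array([0.51241671, 0.00237747, 0.006     ]), array([ 0.51398064, -0.04681311,  0.006     ]), array([ 0.42555555, -0.04938585,  0.006     ]), array([ 0.42503947, -0.00159426,  0.006     ])] small [0.36073893 0.04531503 0.05      ] knife [array([0.62011459, 0.25577715, 0.008     ]), array([0.45493482, 0.27388062, 0.008     ])]
```

```bash
cat >> f.py <<'E'
def draw(name,cm,x0,y0,k):
    a=cv2.imread(name); a=cv2.resize(a,None,fx=4,fy=4,interpolation=cv2.INTER_CUBIC)
    def poly(p,pts,col):
        q=np.array([np.round((proj(cm,pl(p,m))+.5)*4) for m in pts],np.int32); cv2.polylines(a,[q],True,col,1)
    poly(pm,[(.045,.085,b),(.045,-.085,b),(-.07,-.085,b),(-.07,.085,b)],(0,255,0))
    poly(pm,[(.032,.058,.07),(.032,-.058,.07),(-.032,-.058,.07),(-.032,.058,.07)],(0,255,0))
    poly(pm,[(.014,.012,.126),(.014,-.012,.126),(-.014,-.012,.126),(-.014,.012,.126)],(255,255,0))
    poly(pm,[(.014,.012,.076),(.014,-.012,.076),(-.014,-.012,.076),(-.014,.012,.076)],(255,255,0))
    poly(pd,[(.045,.115,.036),(.045,-.115,.036),(.045,-.115,0),(.045,.115,0)],(255,0,255))
    for sg in(1,-1):poly(pd,[(-.02,sg*.069,.0246),(.045,sg*.069,.0246),(.045,sg*.095,.0246),(-.02,sg*.095,.0246)],(255,0,255)); poly(pd,[(-.02,sg*.095,.015),(-.065,sg*.112,.015)],(255,0,255))
    return a[4*y0:4*y0+600,4*x0:4*x0+800]
cv2.imwrite('pics/ovT.png',draw('pics/top0.png',T,195,140,4)); cv2.imwrite('pics/ovS.png',draw('pics/side0.png',S,220,180,4))
E
python3 f.py >/dev/null
```

```text
(no output)
```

View pics/ovT.png

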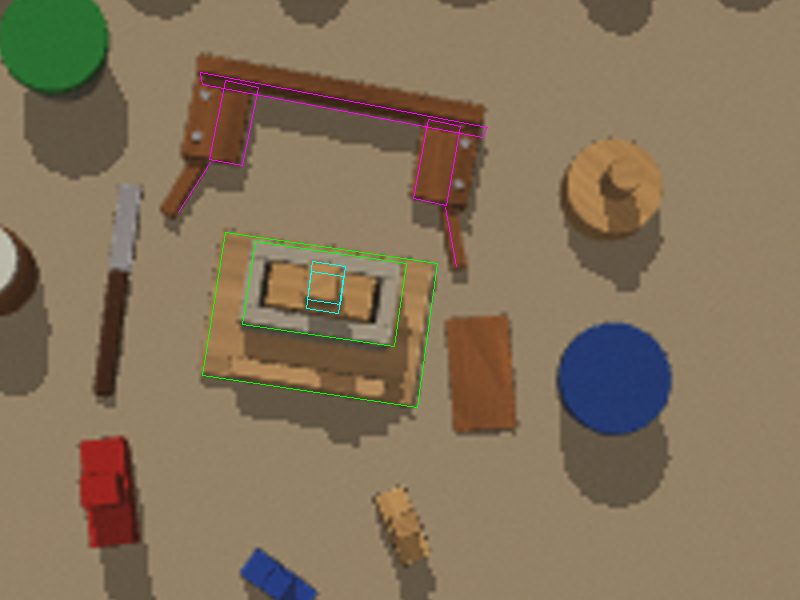

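View pics/ovS.png

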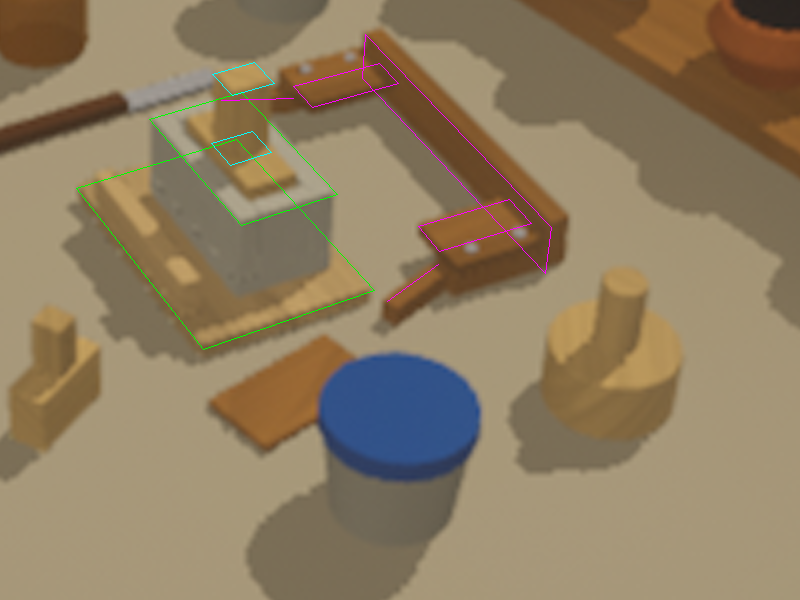

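```bash
cat >> h.py <<'E'
def toolshift(s,target):  # world target TCP -> tool-axes cm
    Rm=R.from_quat(s['eef_rot']).as_matrix(); return Rm.T@(np.array(target)-s['tool_pos'])*100
def info(s):
    Rm=R.from_quat(s['eef_rot']).as_matrix()
    print('t',round(s['clock'],2),'tcp',np.round(s['tool_pos'],4),'F',np.round(s['force'],1),'tau',np.round(s['torque'],2),'w',round(s['gripper_width'],3),'j',np.round(s['joint_positions'],2))
    print('axes x',np.round(Rm[:,0],3),'y',np.round(Rm[:,1],3),'z',np.round(Rm[:,2],3),'yaw y',round(float(np.arctan2(Rm[1,1],Rm[0,1])),4),'yaw z',round(float(np.arctan2(Rm[1,2],Rm[0,2])),4))
E
python3 - <<'E'
from workcell import r
from h import *
s=r.sense();info(s)
print('pail base',ray(S,(155,183),0),'brush tips',[ray(T,u,.25) for u in((150,242),(157,256),(132,238),(115,269))],'red',ray(T,(222,258),.0))
for p in([.21,.36,.24],[.4176,.120,.20],[.4176,.120,.006]):print(p,toolshift(s,p))
E
```

```text
t 0.8 tcp [0.2042 0.5908 0.2313] F [-0.1 -0.1 -0.7] tau [0.01 0.02 0.03] w 0.999 j [ 1.13  0.22  1.61  0.    1.31 -0.11]
axes x [ 0.  0. -1.] y [-0.945  0.327  0.   ] z [0.327 0.945 0.   ] yaw y 2.8088 yaw z 1.238
pail base [0.40128817 0.51681398 0.        ] brush tips [array([0.4280733 , 0.42898186, 0.25      ]), array([0.39225427, 0.41024728, 0.25      ]), array([0.43871023, 0.47498543, 0.25      ]), array([0.36050527, 0.51493764, 0.25      ])] red [0.39431804 0.27089202 0.        ]
[0.21, 0.36, 0.24] [ -0.86770576  -8.09055189 -21.61988946]
[0.4176, 0.12, 0.2] [  3.13068431 -35.55148835 -37.52232465]
[0.4176, 0.12, 0.006] [ 22.53068423 -35.55157932 -37.5241316 ]
```

Request:
arm_command(
  steps=[
    [[-0.9, -2, -5], 0, 1],
    [[-0.9, -4, -10], 0, 1],
    [[-0.9, -6, -15], 0, 1],
    [[-0.9, -8, -20], 0, 1],
    [[-0.5, -11, -22.5], -0.05, 1],
    [[0, -15, -25], -0.1, 1],
    [[1, -19, -27.5], -0.15, 1],
    [[1.5, -23, -30], -0.18, 1],
    [[2, -27, -32.5], -0.18, 1],
    [[2.5, -31, -35], -0.18, 1],
    [[3, -34, -37], -0.18, 1],
    [[3.1, -35.55, -37.5], -0.18, 1],
    [[3.1, -35.55, -37.5], -0.18, 1],
    [[3.1, -35.55, -37.5], -0.18, 1],
  ],
)

```text
clock: 2.2
tool_pos: [0.4173, 0.1209, 0.2003]
eef_rot: [-0.46, 0.537, 0.461, 0.537]
force: [-0.4, 0.7, 0.2]
gripper_width: 1.002
```

Run:
```python
from workcell import r,camera,finder
from h import *
s=r.sense();info(s)
c=camera("wrist");cv2.imwrite("pics/w1.png",c["img"]);print(c["mtx"],c["mount"])
pm=[.5263,.1032,-.155]
print(toolshift(s,[*pl(pm,[-.105,0,0])[:2],.006]))
```

```text
t 2.2 tcp [0.4173 0.1209 0.2003] F [-0.4  0.7  0.2] tau [ 0.02  0.   -0.02] w 1.002 j [ 0.12 -0.18  2.07  0.    1.25 -1.3 ]
axes x [-0.001  0.001 -1.   ] y [-0.988  0.152  0.001] z [0.152 0.988 0.001] yaw y 2.9886 yaw z 1.4178
[[325.1922621    0.         283.65288836]
 [  0.         325.1922621  206.52179918]
 [  0.           0.           1.        ]] [[ 1.07750842e-03 -2.85988113e-01  9.58232560e-01 -1.44001133e-01]
 [-1.83011198e-04 -9.58233156e-01 -2.85988085e-01  7.29976747e-02]
 [ 9.99999403e-01  1.32787280e-04 -1.08484332e-03  9.19497262e-05]
 [ 0.00000000e+00  0.00000000e+00  0.00000000e+00  1.00000000e+00]]
[19.43338472 -0.56338281 -0.0753578 ]
```

View pics/w1.png

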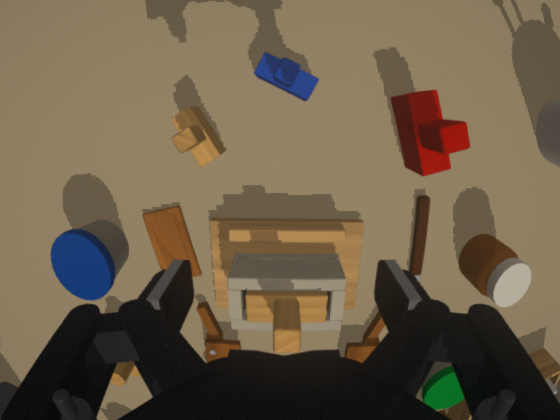

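```bash
cat >> h.py <<'E'
WK=(325.1922621,283.65288836,206.52179918)
WM=np.array([[1.07750842e-03,-2.85988113e-01,9.58232560e-01,-1.44001133e-01],[-1.83011198e-04,-9.58233156e-01,-2.85988085e-01,7.29976747e-02],[9.99999403e-01,1.32787280e-04,-1.08484332e-03,9.19497262e-05],[0,0,0,1]])
def wray(s,uv,z):
    f,cx,cy=WK;a=np.array([uv[0]-cx,uv[1]-cy]);rr=np.linalg.norm(a);th=rr/f
    d=np.r_[np.sin(th)*a/rr,np.cos(th)]
    Rm=R.from_quat(s['eef_rot']).as_matrix(); o=s['tool_pos']+Rm@WM[:3,3]; d=Rm@WM[:3,:3]@d
    return o+d*(z-o[2])/d[2]
E
python3 - <<'E'
from workcell import r
from h import *
s=r.sense()
pm=[.5263,.1032,-.155]
for uv,m in [((211,218),(-.07,-.085,.012)),((362,219),(-.07,.085,.012)),((230,260),(-.032,-.058,.07)),((344,260),(-.032,.058,.07))]:
    print(wray(s,uv,m[2]),pl(pm,m))
E
```

```text
[0.44361171 0.03633228 0.012     ] [0.44401688 0.03002563 0.012     ]
[0.46988734 0.20017213 0.012     ] [0.4702615  0.19798759 0.012     ]
[0.47001588 0.06171171 0.07      ] [0.48572959 0.05083549 0.07      ]
[0.48643191 0.16817454 0.07      ] [0.50363768 0.16544483 0.07      ]
```

Request:
arm_command(
  steps=[
    [[5, -0.5, 0.2], 0, 1],
    [[10, -0.5, 0.2], 0, 1],
    [[14, -0.5, 0.2], 0, 1],
    [[17, -0.5, 0.2], 0, 1],
    [[19.4, -0.5, 0.2], 0, 1],
    [[19.4, -1.2, 0.2], 0, 1],
    [[19.4, -1.7, 0.2], 0, 1],
    [[19.4, -1.7, 0.2], 0, 1],
  ],
)

```text
clock: 3.05
tool_pos: [0.4378, 0.1204, 0.0085]
eef_rot: [-0.462, 0.535, 0.46, 0.538]
force: [0.4, 0.3, -0.1]
gripper_width: 1.004
```

Run:
```python
from workcell import r,camera,finder
from h import *
s=r.sense();info(s)
c=camera("wrist");cv2.imwrite("pics/w2.png",c["img"])
c=camera("side");cv2.imwrite("pics/s2.png",cv2.resize(c["img"][130:330,150:420],None,fx=2.9,fy=2.9,interpolation=cv2.INTER_CUBIC))
```

```text
t 3.05 tcp [0.4378 0.1204 0.0085] F [ 0.4  0.3 -0.1] tau [ 0.02 -0.01  0.02] w 1.004 j [ 0.11  0.19  2.14  0.    0.81 -1.31]
axes x [ 0.005  0.001 -1.   ] y [-0.988  0.151 -0.005] z [0.151 0.988 0.001] yaw y 2.9897 yaw z 1.4189
```

View pics/w2.png

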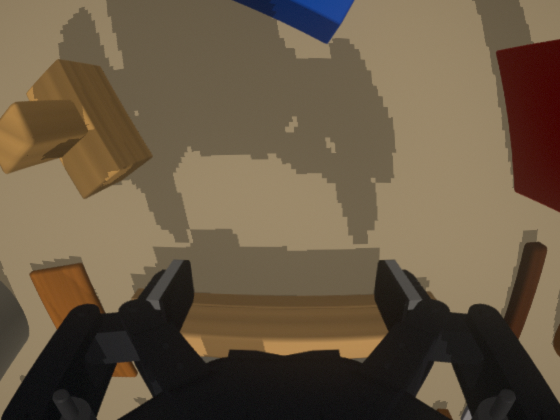

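View pics/s2.png

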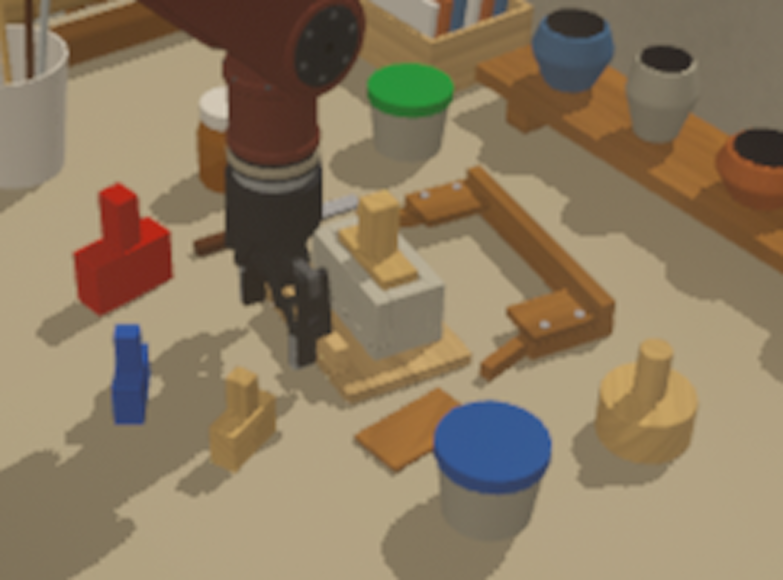

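Request:
arm_command(
  steps=[
    [[0, -0.5, 0], 0, 1],
    [[0, -1.0, 0], 0, 1],
    [[0, -1.6, 0.1], 0.005, 1],
    [[0, -2.3, 0.2], 0.01, 1],
    [[0, -3.0, 0.3], 0.01, 1],
    [[0, -3.7, 0.4], 0.015, 1],
    [[0, -4.4, 0.5], 0.02, 1],
    [[0, -5.1, 0.6], 0.02, 1],
    [[0, -5.8, 0.65], 0.025, 1],
    [[0, -6.5, 0.75], 0.03, 1],
    [[0, -7.0, 0.8], 0.03, 1],
    [[0, -7.5, 0.85], 0.035, 1],
    [[0, -8, 0.9], 0.037, 1],
    [[0, -8, 0.9], 0.037, 1],
  ],
)

```text
clock: 4.55
tool_pos: [0.5144, 0.1162, 0.0056]
eef_rot: [-0.45, 0.546, 0.451, 0.544]
force: [-2.5, 0.5, 0.7]
gripper_width: 0.999
```

Run:
```python
from workcell import r,camera,finder
from h import *
s=r.sense();info(s)
c=camera("side");cv2.imwrite("pics/s3.png",cv2.resize(c["img"][150:310,200:400],None,fx=3.7,fy=3.7,interpolation=cv2.INTER_CUBIC))
c=camera("top");cv2.imwrite("pics/t3.png",cv2.resize(c["img"][130:270,190:370],None,fx=4,fy=4,interpolation=cv2.INTER_CUBIC))
```

```text
t 4.55 tcp [0.5144 0.1162 0.0056] F [-2.5  0.5  0.7] tau [-0.02  0.43 -0.06] w 0.999 j [ 0.09  0.33  1.97  0.    0.85 -1.29]
axes x [-0.003 -0.    -1.   ] y [-0.982  0.189  0.003] z [ 0.189  0.982 -0.001] yaw y 2.9513 yaw z 1.3805
```

View pics/s3.png

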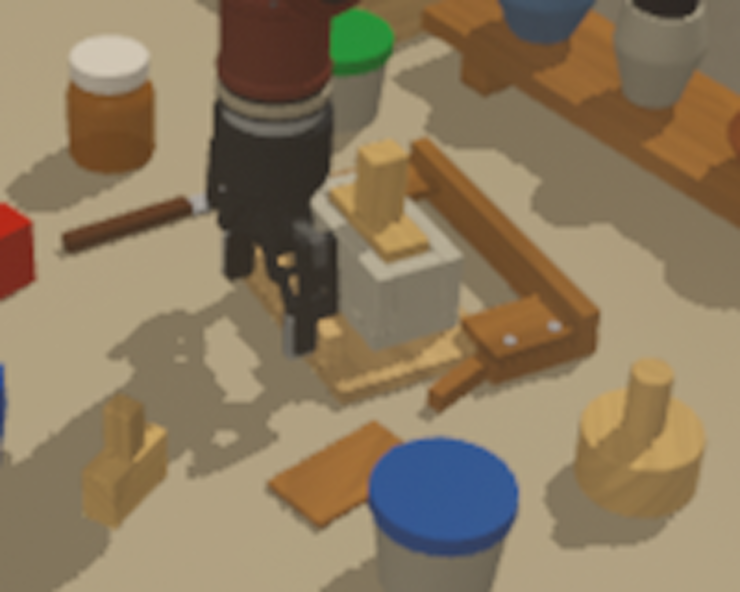

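View pics/t3.png

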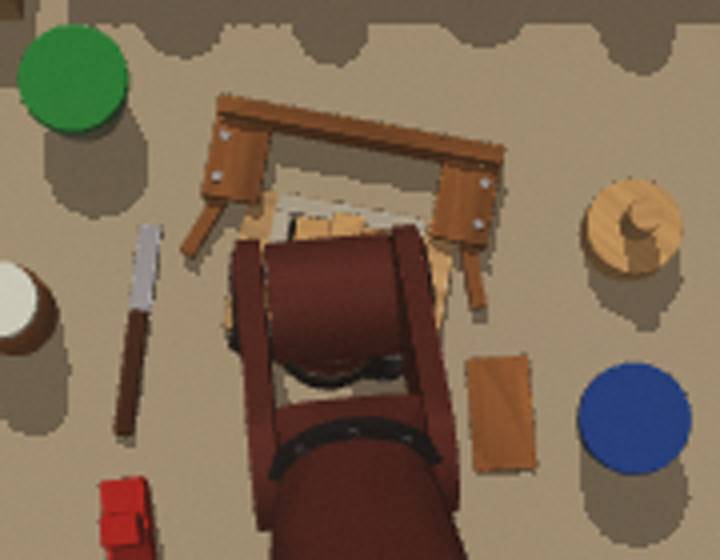

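Request:
arm_command(
  steps=[
    [[0, -0.6, 0.1], 0, 1],
    [[0, -1.2, 0.15], 0, 1],
    [[0, -1.8, 0.2], 0, 1],
    [[0, -2.4, 0.3], 0, 1],
    [[0, -3.0, 0.4], 0, 1],
    [[0, -3.5, 0.45], 0, 1],
    [[0, -3.9, 0.5], 0, 1],
    [[0, -3.9, 0.5], 0, 1],
  ],
)

```text
clock: 5.45
tool_pos: [0.5559, 0.1138, 0.0067]
eef_rot: [-0.451, 0.545, 0.45, 0.546]
force: [-2.1, 0.4, -1.5]
gripper_width: 0.998
```

Request:
arm_command(
  steps=[
    [[0, -0.2, 0], 0, 1],
    [[0, -0.4, 0], 0, 1],
    [[0, -0.5, 0], 0, 1],
    [[0, -0.5, 0], 0, 1],
  ],
)

```text
clock: 5.85
tool_pos: [0.5592, 0.1131, 0.0067]
eef_rot: [-0.45, 0.545, 0.451, 0.545]
force: [-5.3, 1.0, 3.5]
gripper_width: 0.999
```

Request:
arm_command(
  steps=[
    [[0, -0.2, 0], 0, 1],
    [[0, -0.3, 0], 0, 1],
    [[0, -0.3, 0], 0, 1],
  ],
)

```text
clock: 6.15
tool_pos: [0.5621, 0.1125, 0.0067]
eef_rot: [-0.45, 0.545, 0.451, 0.545]
force: [-4.8, -0.3, 2.2]
gripper_width: 0.999
```

Request:
arm_command(
  steps=[
    [[0, -0.15, 0], 0, 1],
    [[0, -0.3, 0], 0, 1],
    [[0, -0.3, 0], 0, 1],
  ],
)

```text
clock: 6.45
tool_pos: [0.5638, 0.1122, 0.0066]
eef_rot: [-0.449, 0.546, 0.451, 0.544]
force: [-7.1, 1.8, 5.7]
gripper_width: 1.0
```

Run:
```python
from workcell import r,camera,finder
from h import *
s=r.sense();info(s)
c=camera("side");cv2.imwrite("pics/s4.png",cv2.resize(c["img"][150:310,220:400],None,fx=3.7,fy=3.7,interpolation=cv2.INTER_CUBIC))
```

```text
t 6.45 tcp [0.5638 0.1122 0.0066] F [-7.1  1.8  5.7] tau [0.22 1.07 0.01] w 1.0 j [ 0.07  0.41  1.85  0.    0.89 -1.31]
axes x [-0.003  0.001 -1.   ] y [-0.982  0.189  0.003] z [ 0.189  0.982 -0.   ] yaw y 2.9518 yaw z 1.381
```

View pics/s4.png

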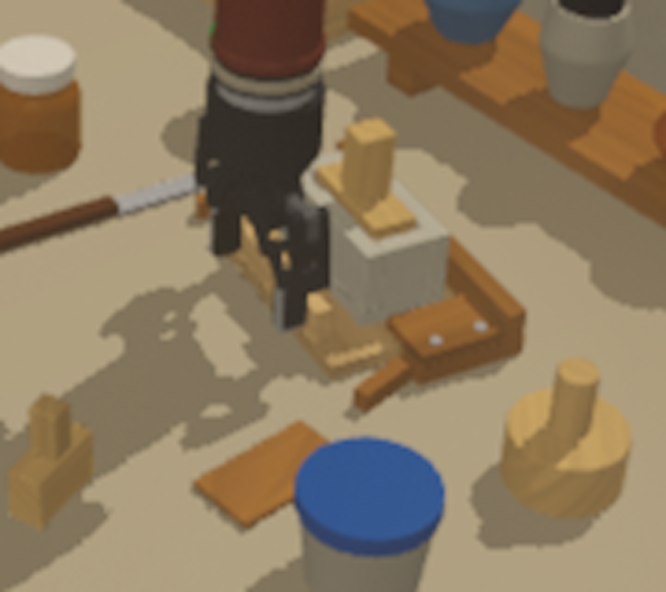

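Request:
arm_command(
  steps=[
    [[0, -0.15, 0], 0, 1],
    [[0, -0.3, 0], 0, 1],
    [[0, -0.3, 0], 0, 1],
  ],
)

```text
clock: 6.8
tool_pos: [0.5637, 0.1121, 0.0061]
eef_rot: [-0.448, 0.548, 0.453, 0.543]
force: [-13.7, 3.4, 10.4]
gripper_width: 0.998
```

Request:
arm_command(
  steps=[
    [[0, 1, 0], 0, 1],
    [[0, 2.5, 0], 0, 1],
    [[-3, 3, 0], 0, 1],
    [[-8, 3, 0], 0, 1],
    [[-13, 3, 0], 0, 1],
    [[-18, 3, 0], 0, 1],
    [[-20, 3, 0], 0, 1],
    [[-20, 3, 0], 0, 1],
  ],
)

```text
clock: 7.6
tool_pos: [0.544, 0.117, 0.2132]
eef_rot: [-0.454, 0.541, 0.447, 0.55]
force: [0.6, 0.1, 0.3]
gripper_width: 1.001
```

Run:
```python
from workcell import r,camera,finder
from h import *
s=r.sense();info(s)
c=camera("wrist");cv2.imwrite("pics/w5.png",c["img"])
c=camera("side");cv2.imwrite("pics/s5f.png",c["img"]);cv2.imwrite("pics/s5.png",cv2.resize(c["img"][170:290,240:380],None,fx=5,fy=5,interpolation=cv2.INTER_CUBIC))
```

```text
t 7.6 tcp [0.544  0.117  0.2132] F [0.6 0.1 0.3] tau [-0.03 -0.06  0.01] w 1.001 j [ 0.09  0.08  1.81 -0.    1.24 -1.29]
axes x [ 0.016  0.001 -1.   ] y [-0.982  0.189 -0.016] z [0.189 0.982 0.004] yaw y 2.9518 yaw z 1.3811
```

View pics/w5.png

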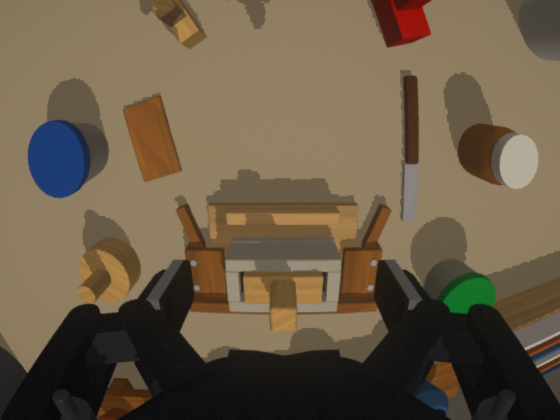

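View pics/s5.png

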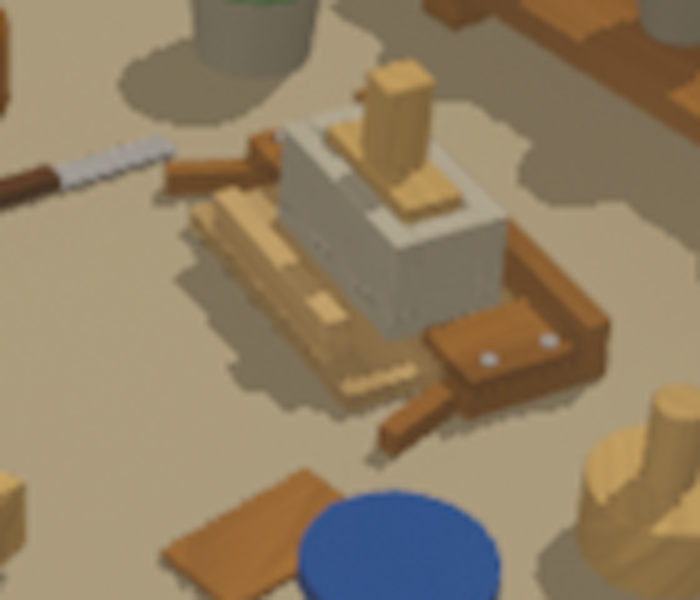

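Run:
```python
from workcell import r
from h import *
s5=lambda u,v:(240+u/5-.4,170+v/5-.4)
ob=[((-.07,.085,.012),s5(192,212)),((-.07,-.085,.012),s5(345,393)),((-.032,.058,.07),s5(277,135)),((-.032,-.058,.07),s5(398,248)),((.032,-.058,.07),s5(507,217)),
((-.014,.012,.126),s5(363,82)),((-.014,-.012,.126),s5(403,97)),((.014,-.012,.126),s5(435,72)),((.014,.012,.126),s5(397,58))]
p=fit([(S,m,u) for m,u in ob],[.64,.095,-.19])
d=fit([(S,m,u) for m,u in [((-.02,-.069,.0246),s5(427,335)),((.045,-.069,.0246),s5(527,298)),((.045,-.115,.036),s5(600,323)),((-.02,.069,.0246),s5(0,0))][:3]],[.64,.095,-.19])
s=r.sense()
# wrist: handle top corners, cleats, block top
for n,uv,z in [('h',(271,331),.126),('h',(297,331),.126),('hfront',(273,283),.126),('hfr',(294,283),.126),('cleatin L',(342,248),.0246),('cleatin R',(225,248),.0246),('boardL',(357,204),.012),('boardR',(209,204),.012)]: print(n,wray(s,uv,z))
print('home pred cleat', pl([.6409,.0947,-.19],(-.02,.069,.0246)),pl([.6409,.0947,-.19],(-.02,-.069,.0246)),pl([.6409,.0947,-.19],(-.07,.085,0)),pl([.6409,.0947,-.19],(-.07,-.085,0)))
```

```text
[ 0.6407  0.096  -0.177 ]
[[-1.3, -0.3], [0.7, 1.2], [0.3, -1.5], [-0.4, 0.5], [0.4, -0.1], [-0.3, -2.2], [-3.3, -0.3], [0.3, 2.0], [2.7, -0.1]]
[ 0.6306  0.0938 -0.0476]
[[0.2, 0.7], [0.6, -0.9], [-1.0, 0.1]]
h [0.64282543 0.08563112 0.126     ]
h [0.6470781  0.10773155 0.126     ]
hfront [0.59502433 0.09737076 0.126     ]
hfr [0.59816783 0.11373777 0.126     ]
cleatin L [0.62386044 0.16626519 0.0246    ]
cleatin R [0.59937987 0.03886755 0.0246    ]
boardL [0.5806509  0.19120388 0.012     ]
boardR [0.54977071 0.03060247 0.012     ]
home pred cleat [0.63429118 0.16623547 0.0246    ] [0.60822865 0.03071889 0.0246    ] [0.58821271 0.19139048 0.        ] [0.5561067  0.02444976 0.        ]
```

Request:
arm_command(
  steps=[
    [[0, -2, 0], 0.15, 1],
    [[0, -4, 0], 0.3, 1],
    [[0, -6, 0], 0.45, 1],
    [[0, -8, 0], 0.6, 1],
    [[0, -9.9, -0.2], 0.75, 1],
    [[0, -9.9, -0.2], 0.9, 1],
    [[0, -9.9, -0.2], 1.05, 1],
    [[0, -9.9, -0.2], 1.2, 1],
    [[0, -9.9, -0.2], 1.35, 1],
    [[0, -9.9, -0.2], 1.5, 1],
    [[0, -9.9, -0.2], 1.571, 1],
    [[0, -9.9, -0.2], 1.571, 1],
    [[0, -9.9, -0.2], 1.571, 1],
  ],
)

```text
clock: 9.0
tool_pos: [0.6346, 0.096, 0.2039]
eef_rot: [0.066, 0.705, -0.067, 0.703]
force: [-0.3, -0.1, 0.1]
gripper_width: 1.001
```

Run:
```python
from workcell import r,camera,finder
from h import *
s=r.sense();info(s)
c=camera("wrist");cv2.imwrite("pics/w6.png",c["img"])
```

```text
t 9.0 tcp [0.6346 0.096  0.2039] F [-0.3 -0.1  0.1] tau [-0.05 -0.03 -0.03] w 1.001 j [ 0.04  0.28  1.59 -0.    1.27  0.23]
axes x [-0.003 -0.    -1.   ] y [ 0.187  0.982 -0.001] z [ 0.982 -0.187 -0.003] yaw y 1.3823 yaw z -0.1885
```

View pics/w6.png

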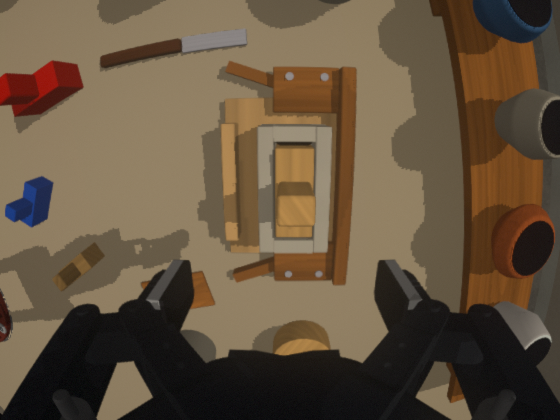

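Run:
```python
from workcell import r
from h import *
s=r.sense()
a=cv2.imread('pics/w6.png')[110:260,210:365];cv2.imwrite('pics/w6c.png',cv2.resize(a,None,fx=4,fy=4,interpolation=cv2.INTER_CUBIC))
for n,uv,z in [('h',(276,205),.126),('h',(315,205),.126),('blk',(258,190),.07),('blk',(331,190),.07),('body',(276,160),.076),('body',(314,160),.076),('stop',(345,180),.036)]: print(n,wray(s,uv,z), (R.from_quat(s['eef_rot']).as_matrix().T@(wray(s,uv,z)-s['tool_pos']))[1:])
```

```text
h [0.63061766 0.10469364 0.126     ] [ 0.00772057 -0.005618  ]
h [0.65799948 0.09949033 0.126     ] [0.00774635 0.02225374]
blk [0.61303815 0.10533445 0.07      ] [ 0.00508765 -0.02287705]
blk [0.67656053 0.09332155 0.07      ] [0.00520457 0.04177096]
body [0.63414388 0.12938129 0.076     ] [ 0.03266312 -0.00667097]
body [0.66573936 0.12346749 0.076     ] [0.03278149 0.02547289]
stop [0.6953593  0.09178079 0.036     ] [0.00723929 0.060603  ]
```

View pics/w6c.png

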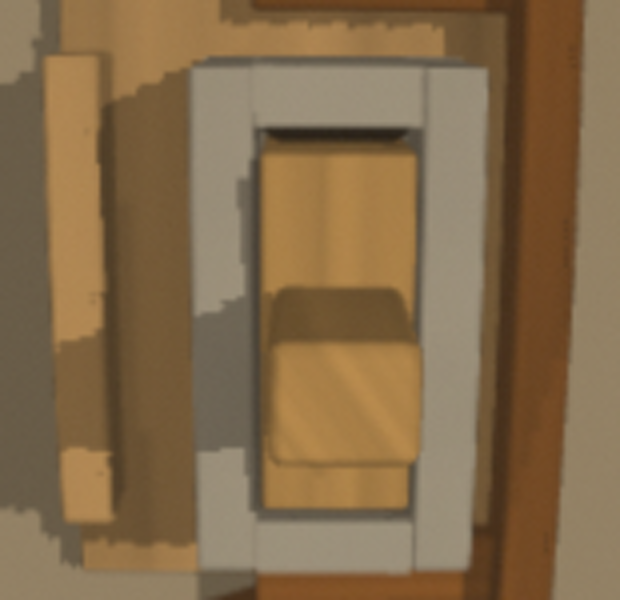

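Request:
arm_command(
  steps=[
    [[0, 0.3, 0.85], 0, 1],
    [[4, 0.3, 0.85], 0, 1],
    [[8, 0.3, 0.85], 0, 1],
    [[10.5, 0.3, 0.85], 0, 1],
    [[11.7, 0.3, 0.85], 0, 1],
    [[11.7, 0.3, 0.85], 0, 1],
    [[11.7, 0.3, 0.85], 0, 1],
  ],
)

```text
clock: 9.75
tool_pos: [0.6458, 0.0976, 0.0906]
eef_rot: [0.067, 0.703, -0.067, 0.705]
force: [0.6, -0.4, 0.7]
gripper_width: 1.001
```

Run:
```python
from workcell import r,camera,finder
from h import *
s=r.sense();info(s)
c=camera("wrist");cv2.imwrite("pics/w7.png",c["img"])
c=camera("side");cv2.imwrite("pics/s7.png",cv2.resize(c["img"][140:290,240:380],None,fx=4,fy=4,interpolation=cv2.INTER_CUBIC))
```

```text
t 9.75 tcp [0.6458 0.0976 0.0906] F [ 0.6 -0.4  0.7] tau [ 0.03 -0.04  0.01] w 1.001 j [0.04 0.42 1.64 0.   1.08 0.23]
axes x [ 0.002  0.    -1.   ] y [0.189 0.982 0.001] z [ 0.982 -0.189  0.002] yaw y 1.381 yaw z -0.1898
```

View pics/w7.png

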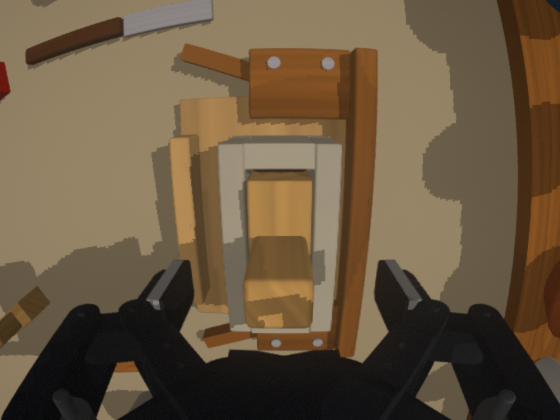

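View pics/s7.png

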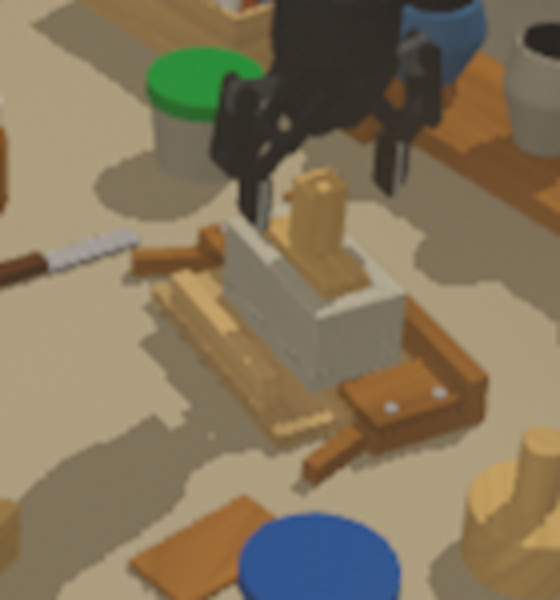

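Request:
arm_command(
  steps=[
    [[0.2, 0, -0.1], 0, 0],
    [[0.2, 0, -0.1], 0, -0.3],
    [[0.2, 0, -0.1], 0, -0.6],
    [[0.2, 0, -0.1], 0, -1],
    [[0.2, 0, -0.1], 0, -1],
    [[0.2, 0, -0.1], 0, -1],
    [[0.2, 0, -0.1], 0, -1],
  ],
  squeeze=30,
)

```text
clock: 10.55
tool_pos: [0.6436, 0.0978, 0.0877]
eef_rot: [0.067, 0.704, -0.067, 0.704]
force: [-0.4, 0.6, 4.1]
gripper_width: 0.324
```

Run:
```python
from workcell import r,camera,finder
from h import *
s=r.sense();info(s)
c=camera("wrist");cv2.imwrite("pics/w8.png",c["img"])
c=camera("side");cv2.imwrite("pics/s8.png",cv2.resize(c["img"][140:290,240:380],None,fx=4,fy=4,interpolation=cv2.INTER_CUBIC))
```

```text
t 10.55 tcp [0.6436 0.0978 0.0877] F [-0.4  0.6  4.1] tau [-0.    0.13 -0.02] w 0.324 j [0.04 0.42 1.64 0.   1.08 0.23]
axes x [ 0.  0. -1.] y [0.189 0.982 0.   ] z [ 0.982 -0.189  0.   ] yaw y 1.3807 yaw z -0.1901
```

View pics/w8.png

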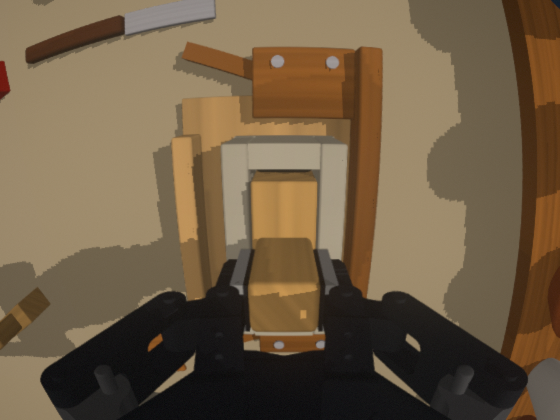

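View pics/s8.png

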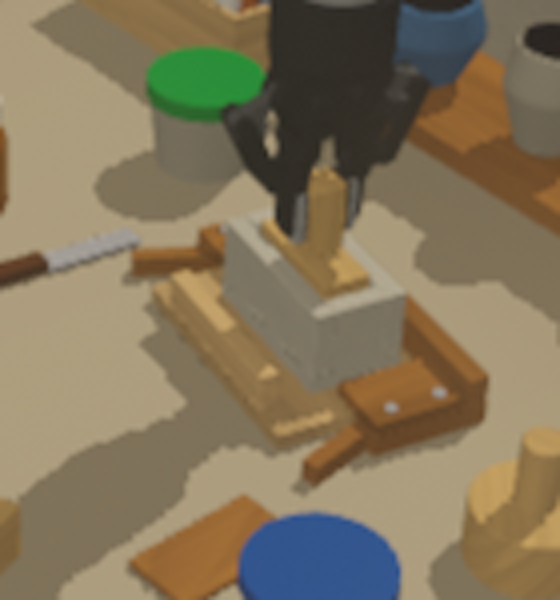

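Request:
arm_command(
  steps=[
    [[-0.1, 0.2, 0], 0, -1],
    [[-0.2, 0.4, 0], 0, -1],
    [[-0.35, 0.6, 0], 0, -1],
    [[-0.45, 0.75, 0], 0, -1],
    [[-0.55, 0.9, 0], 0, -1],
    [[-0.55, 0.9, 0], 0, -1],
  ],
)

```text
clock: 11.25
tool_pos: [0.6434, 0.1067, 0.0906]
eef_rot: [0.067, 0.705, -0.067, 0.703]
force: [-0.9, 0.1, -13.8]
gripper_width: 0.32
```

Run:
```python
from workcell import r,camera,finder
from h import *
s=r.sense();info(s)
c=camera("wrist");cv2.imwrite("pics/w9.png",c["img"])
c=camera("side");cv2.imwrite("pics/s9.png",cv2.resize(c["img"][140:290,240:380],None,fx=4,fy=4,interpolation=cv2.INTER_CUBIC))
```

```text
t 11.25 tcp [0.6434 0.1067 0.0906] F [ -0.9   0.1 -13.8] tau [-0.19 -0.01 -0.01] w 0.32 j [ 0.06  0.42  1.64 -0.    1.09  0.25]
axes x [-0.004 -0.001 -1.   ] y [ 0.188  0.982 -0.001] z [ 0.982 -0.188 -0.004] yaw y 1.3813 yaw z -0.1895
```

View pics/w9.png

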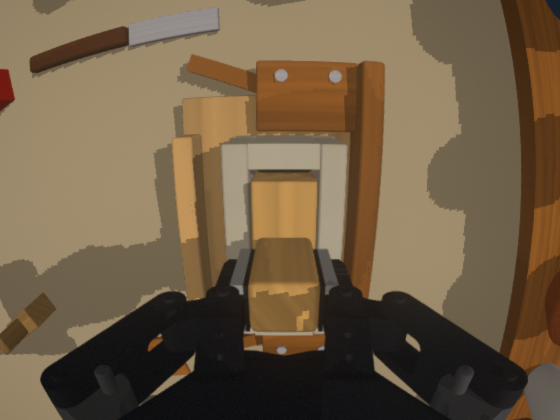

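View pics/s9.png

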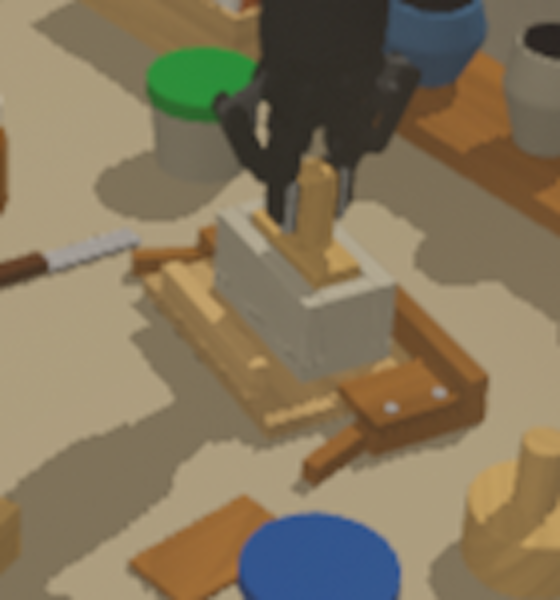

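Request:
arm_command(
  steps=[
    [[0, 0.2, 0], 0, -1],
    [[0, 0.4, 0], 0, -1],
    [[-0.05, 0.6, 0], 0, -1],
    [[-0.1, 0.8, 0], 0, -1],
    [[-0.1, 0.8, 0], 0, -1],
  ],
)

```text
clock: 11.85
tool_pos: [0.6448, 0.1128, 0.0925]
eef_rot: [0.065, 0.706, -0.068, 0.702]
force: [-2.3, -5.9, -16.0]
gripper_width: 0.32
```

Run:
```python
from workcell import r,camera,finder
from h import *
s=r.sense();info(s)
c=camera("wrist");cv2.imwrite("pics/w10.png",c["img"])
c=camera("side");cv2.imwrite("pics/s10.png",cv2.resize(c["img"][140:290,240:380],None,fx=4,fy=4,interpolation=cv2.INTER_CUBIC))
```

```text
t 11.85 tcp [0.6448 0.1128 0.0925] F [ -2.3  -5.9 -16. ] tau [-1.19  0.51  0.04] w 0.32 j [ 0.07  0.42  1.63 -0.    1.1   0.26]
axes x [-0.005 -0.003 -1.   ] y [ 0.188  0.982 -0.004] z [ 0.982 -0.188 -0.004] yaw y 1.3814 yaw z -0.1894
```

View pics/w10.png

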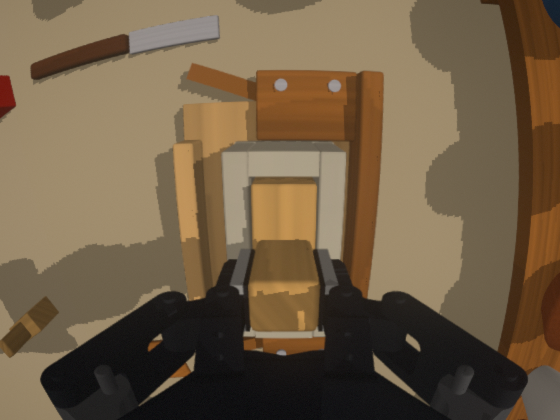

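View pics/s10.png

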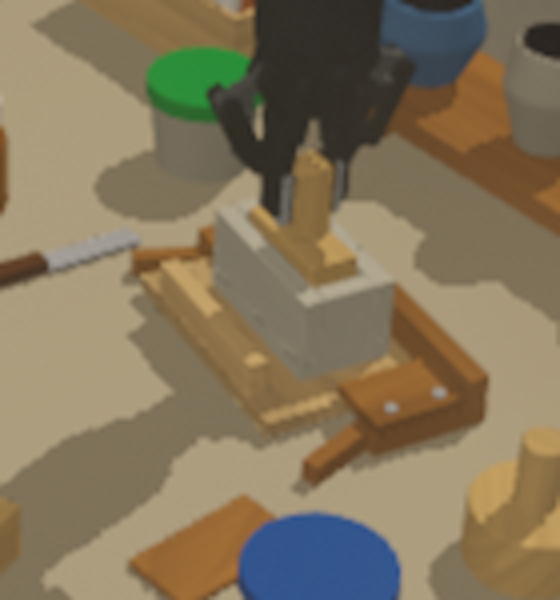

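Request:
arm_command(
  steps=[
    [[-0.05, 0.2, 0], 0, -1],
    [[-0.15, 0.4, 0], 0, -1],
    [[-0.25, 0.6, 0], 0, -1],
    [[-0.3, 0.8, 0], 0, -1],
    [[-0.3, 0.8, 0], 0, -1],
  ],
  squeeze=22,
)

```text
clock: 12.45
tool_pos: [0.6462, 0.1194, 0.0959]
eef_rot: [0.065, 0.706, -0.069, 0.702]
force: [-3.1, -8.8, -13.0]
gripper_width: 0.321
```

Run:
```python
from workcell import r,camera,finder
from h import *
s=r.sense();info(s)
c=camera("wrist");cv2.imwrite("pics/w11.png",c["img"])
c=camera("side");cv2.imwrite("pics/s11.png",cv2.resize(c["img"][140:290,240:380],None,fx=4,fy=4,interpolation=cv2.INTER_CUBIC))
```

```text
t 12.45 tcp [0.6462 0.1194 0.0959] F [ -3.1  -8.8 -13. ] tau [-1.57  0.71  0.01] w 0.321 j [ 0.08  0.42  1.62 -0.01  1.1   0.27]
axes x [-0.006 -0.005 -1.   ] y [ 0.188  0.982 -0.006] z [ 0.982 -0.188 -0.005] yaw y 1.3815 yaw z -0.1893
```

View pics/w11.png

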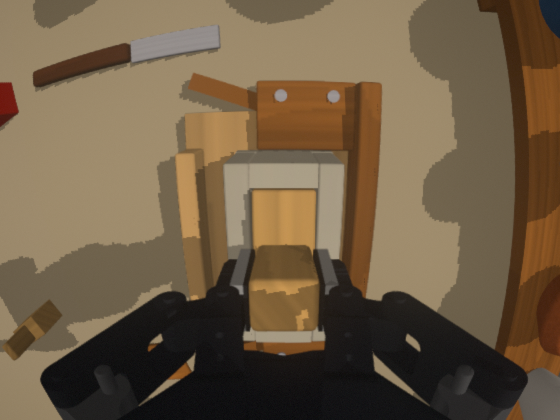

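View pics/s11.png

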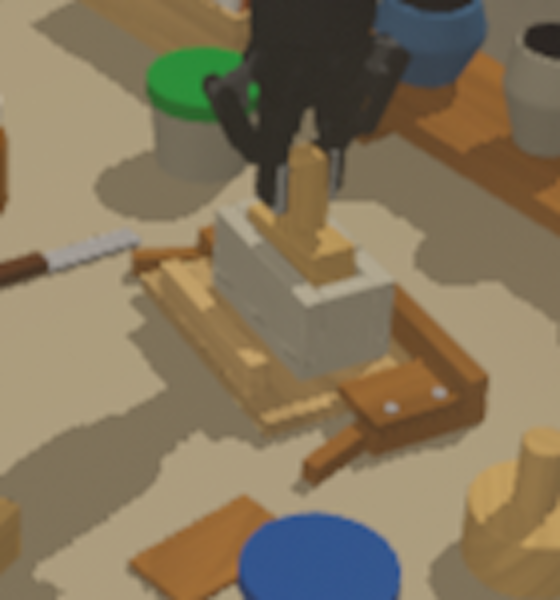

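Run:
```python
import cv2
a=cv2.imread('pics/s11.png')[120:400,180:460]
cv2.imwrite('pics/s11c.png',cv2.resize(a,None,fx=2.1,fy=2.1,interpolation=cv2.INTER_CUBIC))
```

```text
(no output)
```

View pics/s11c.png

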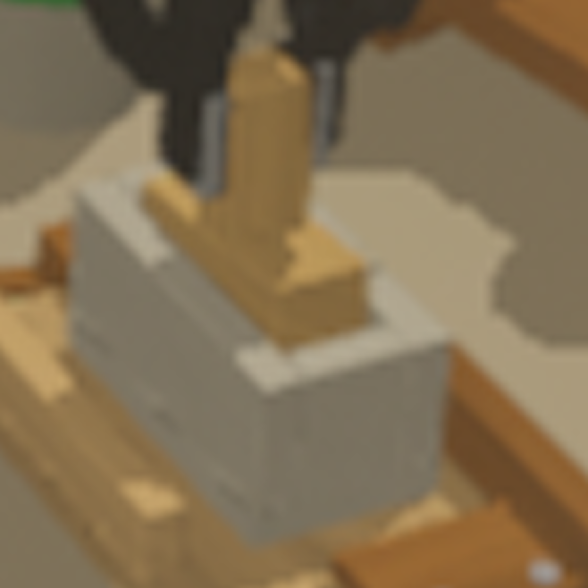

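```bash
cat >> h.py <<'E'
def vplane(c,uv,p,xm):  # intersect ray with mould vertical plane x=xm -> (y,z) in mould
    d=c['E'][:3,:3]@np.linalg.inv(c['K'])@np.r_[uv,1]; o=c['E'][:3,3]
    cs,sn=np.cos(p[2]),np.sin(p[2]); f=lambda v:np.array([cs*v[0]+sn*v[1],-sn*v[0]+cs*v[1],v[2]])
    o=f(o-np.r_[p[:2],0]);d=f(d);q=o+d*(xm-o[0])/d[0];return q[1:]
E
python3 - <<'E'
from h import *
g=lambda u,v:(240+(180+u/2.1)/4-.4,140+(120+v/2.1)/4-.4)
f=fit([(S,(-.032,.058,.07),g(76,190)),(S,(-.032,-.058,.07),g(270,390)),(S,(.032,-.058,.07),g(447,345)),(S,(-.032,-.058,.012),g(262,543))],[.64,.105,-.19])
f[2]=-.185
for n,u in (('L',(145,185)),('R',(283,292)),):print(n,vplane(S,g(*u),f,-.0165))
a=vplane(S,g(145,185),f,-.0165);b=vplane(S,g(283,292),f,-.0165);print('tilt deg',np.degrees(np.arctan2(b[1]-a[1],a[0]-b[0])),np.linalg.norm(a-b))
# sanity upright picture before: block top edge
a=vplane(S,g(76,190),f,-.032);b=vplane(S,g(270,390),f,-.032);print('block edge',a,b)
E
```

```text
[ 0.6458  0.1095 -0.1797]
[[-0.1, -0.2], [-0.1, 0.2], [1.3, -1.1], [-0.7, 0.9]]
L [0.04304032 0.07558328]
R [-0.03795736  0.08753144]
tilt deg 8.391317562545693 0.08187418286814095
block edge [0.05785899 0.06914272] [-0.05913503  0.07133976]
```

Request:
arm_command(
  steps=[
    [[-0.1, 0.15, 0], 0, -1],
    [[-0.15, 0.25, 0], 0, -1],
    [[-0.15, 0.25, 0], 0, -1],
  ],
)

```text
clock: 12.85
tool_pos: [0.6464, 0.1211, 0.0968]
eef_rot: [0.064, 0.706, -0.069, 0.702]
force: [-4.1, -11.0, -15.7]
gripper_width: 0.325
```

Run:
```python
from workcell import r,camera,finder
from h import *
s=r.sense();info(s)
c=camera("side");cv2.imwrite("pics/s12.png",cv2.resize(c["img"][165:245,280:360],None,fx=7,fy=7,interpolation=cv2.INTER_CUBIC))
```

```text
t 12.85 tcp [0.6464 0.1211 0.0968] F [ -4.1 -11.  -15.7] tau [-1.83  0.57  0.07] w 0.325 j [ 0.08  0.42  1.62 -0.01  1.11  0.27]
axes x [-0.006 -0.007 -1.   ] y [ 0.188  0.982 -0.008] z [ 0.982 -0.188 -0.005] yaw y 1.3813 yaw z -0.1895
```

View pics/s12.png

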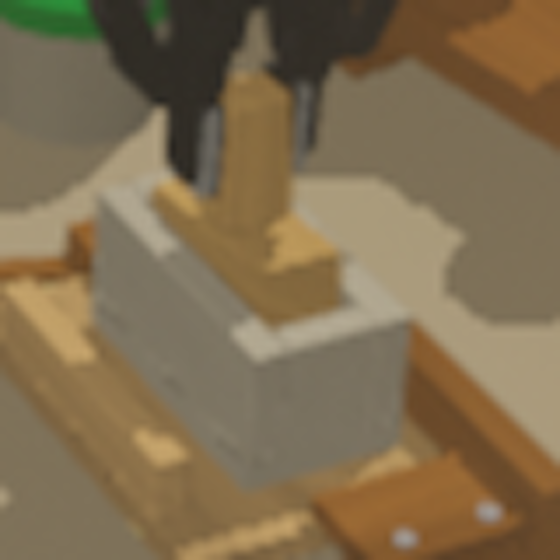

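Run:
```python
from h import *
g=lambda u,v:(280+u/7-.4,165+v/7-.4)
f=fit([(S,(-.032,.058,.07),g(97,190)),(S,(-.032,-.058,.07),g(254,358)),(S,(.032,-.058,.07),g(408,318)),(S,(-.032,-.058,.012),g(250,486))],[.64,.105,-.19])
a=vplane(S,g(158,188),f,-.0165);b=vplane(S,g(264,272),f,-.0165);print(a,b,'tilt deg',np.degrees(np.arctan2(b[1]-a[1],a[0]-b[0])),np.linalg.norm(a-b))
```

```text
[ 0.6461  0.1111 -0.1897]
[[-0.1, -0.2], [0.1, 0.1], [0.7, -0.7], [-0.8, 0.7]]
[0.040155   0.07673098] [-0.0352796  0.0874514] tilt deg 8.088451651070317 0.07619256229366601
```

Request:
arm_command(
  steps=[
    [[0.1, -0.3, 0], 0, -1],
    [[0.1, -0.6, 0], 0, -1],
    [[0.1, -0.9, 0], 0, -1],
    [[0.1, -1.2, 0], 0, -1],
    [[0.1, -1.5, 0], 0, -1],
    [[0.1, -1.8, 0], 0, -1],
    [[0.1, -2.0, 0], 0, -1],
    [[0.1, -2.0, 0], 0, -1],
  ],
)

```text
clock: 13.7
tool_pos: [0.6451, 0.1049, 0.0977]
eef_rot: [0.067, 0.704, -0.067, 0.704]
force: [-2.1, 2.8, -10.5]
gripper_width: 0.324
```

Run:
```python
from workcell import r,camera,finder
from h import *
s=r.sense();info(s)
c=camera("side");cv2.imwrite("pics/s13.png",cv2.resize(c["img"][160:245,275:360],None,fx=7,fy=7,interpolation=cv2.INTER_CUBIC))
```

```text
t 13.7 tcp [0.6451 0.1049 0.0977] F [ -2.1   2.8 -10.5] tau [ 0.65  0.29 -0.06] w 0.324 j [ 0.05  0.41  1.63 -0.    1.1   0.24]
axes x [ 0. -0. -1.] y [0.189 0.982 0.   ] z [ 0.982 -0.189  0.   ] yaw y 1.3805 yaw z -0.1903
```

View pics/s13.png

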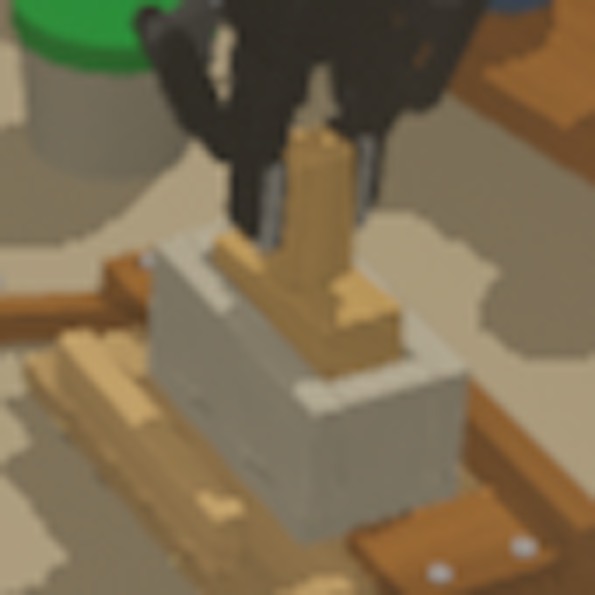

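Request:
arm_command(
  steps=[
    [[0, -0.3, 0], 0, -1],
    [[0, -0.6, 0], 0, -1],
    [[-0.05, -0.9, 0], 0, -1],
    [[-0.15, -1.2, 0], 0, -1],
    [[-0.25, -1.4, 0], 0, -1],
    [[-0.35, -1.6, 0], 0, -1],
    [[-0.35, -1.6, 0], 0, -1],
  ],
)

```text
clock: 14.45
tool_pos: [0.6426, 0.0908, 0.102]
eef_rot: [0.068, 0.703, -0.066, 0.704]
force: [-1.3, 7.0, -7.9]
gripper_width: 0.322
```

Run:
```python
from workcell import r,camera,finder
from h import *
s=r.sense();info(s)
c=camera("side");cv2.imwrite("pics/s14.png",cv2.resize(c["img"][160:245,275:360],None,fx=7,fy=7,interpolation=cv2.INTER_CUBIC))
```

```text
t 14.45 tcp [0.6426 0.0908 0.102 ] F [-1.3  7.  -7.9] tau [ 1.45  0.32 -0.09] w 0.322 j [0.03 0.4  1.65 0.   1.1  0.22]
axes x [ 0.002  0.003 -1.   ] y [0.189 0.982 0.003] z [ 0.982 -0.189  0.001] yaw y 1.3802 yaw z -0.1906
```

View pics/s14.png

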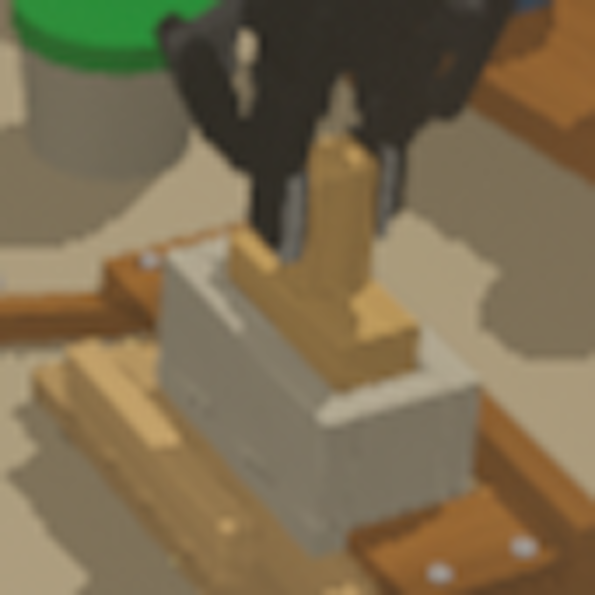

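Request:
arm_command(
  steps=[
    [[-0.05, -0.3, 0], 0, -1],
    [[-0.15, -0.5, 0], 0, -1],
    [[-0.25, -0.7, 0], 0, -1],
    [[-0.35, -0.9, 0], 0, -1],
    [[-0.4, -1.1, 0], 0, -1],
    [[-0.4, -1.1, 0], 0, -1],
  ],
)

```text
clock: 15.1
tool_pos: [0.6406, 0.0806, 0.106]
eef_rot: [0.069, 0.703, -0.066, 0.705]
force: [-1.0, 8.1, -8.5]
gripper_width: 0.321
```

Run:
```python
from workcell import r,camera,finder
from h import *
s=r.sense();info(s)
c=camera("side");cv2.imwrite("pics/s15.png",cv2.resize(c["img"][160:245,275:360],None,fx=7,fy=7,interpolation=cv2.INTER_CUBIC))
```

```text
t 15.1 tcp [0.6406 0.0806 0.106 ] F [-1.   8.1 -8.5] tau [ 1.56  0.27 -0.05] w 0.321 j [0.01 0.38 1.65 0.   1.1  0.2 ]
axes x [ 0.002  0.004 -1.   ] y [0.189 0.982 0.004] z [ 0.982 -0.189  0.001] yaw y 1.3803 yaw z -0.1905
```

View pics/s15.png

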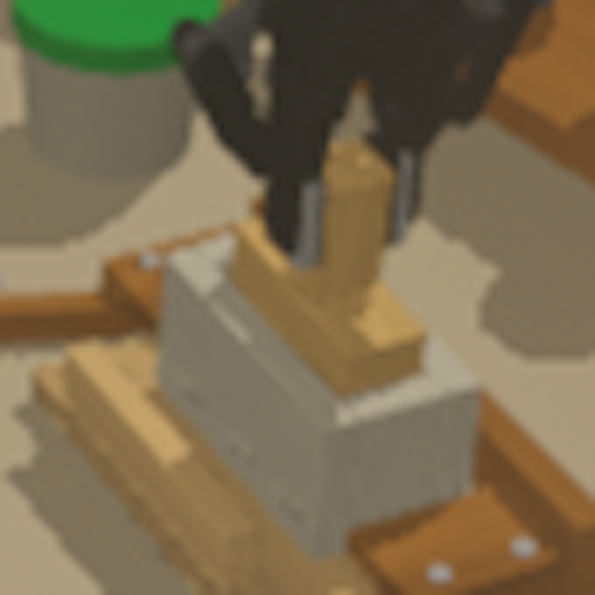

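Run:
```python
from h import *
g=lambda u,v:(275+u/7-.4,160+v/7-.4)
f=fit([(S,(-.032,.058,.07),g(165,257)),(S,(-.032,-.058,.07),g(325,430)),(S,(.032,-.058,.07),g(480,388)),(S,(-.032,-.058,.012),g(320,556))],[.64,.09,-.19])
a=vplane(S,g(240,228),f,-.0165);b=vplane(S,g(345,357),f,-.0165);print(a,b,'tilt deg',np.degrees(np.arctan2(b[1]-a[1],a[0]-b[0])),np.linalg.norm(a-b))
```

```text
[ 0.6426  0.0881 -0.1928]
[[-0.1, -0.3], [0.1, -0.0], [0.8, -0.6], [-0.8, 1.0]]
[0.03226913 0.0932345 ] [-0.04230531  0.08561513] tilt deg -5.833747333766007 0.07496267108659908
```

Request:
arm_command(
  steps=[
    [[-0.1, -0.2, 0], 0, -1],
    [[-0.15, -0.4, 0], 0, -1],
    [[-0.2, -0.5, 0], 0, -1],
    [[-0.2, -0.5, 0], 0, -1],
  ],
)

```text
clock: 15.55
tool_pos: [0.6397, 0.0763, 0.1075]
eef_rot: [0.069, 0.703, -0.065, 0.705]
force: [0.1, 9.6, -10.4]
gripper_width: 0.322
```

Run:
```python
from workcell import r,camera,finder
from h import *
s=r.sense();info(s)
c=camera("side");cv2.imwrite("pics/s16.png",cv2.resize(c["img"][160:245,275:360],None,fx=7,fy=7,interpolation=cv2.INTER_CUBIC))
```

```text
t 15.55 tcp [0.6397 0.0763 0.1075] F [  0.1   9.6 -10.4] tau [ 1.77  0.01 -0.06] w 0.322 j [0.01 0.38 1.66 0.01 1.1  0.2 ]
axes x [ 0.003  0.005 -1.   ] y [0.189 0.982 0.005] z [ 0.982 -0.189  0.002] yaw y 1.3804 yaw z -0.1904
```

View pics/s16.png

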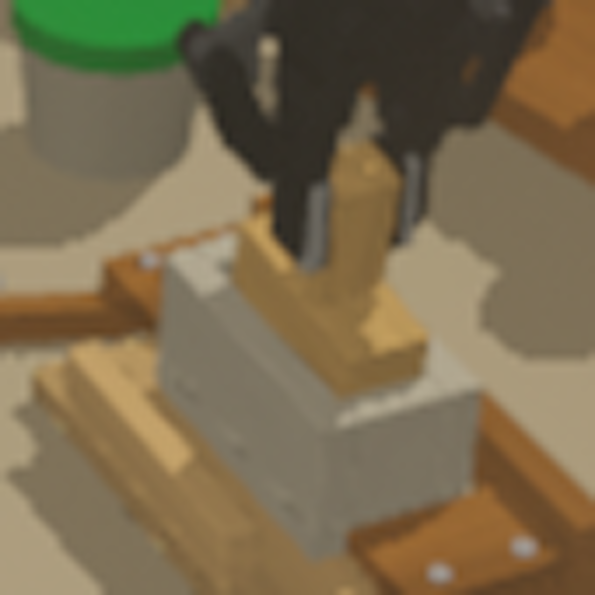

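Run:
```python
from h import *
g=lambda u,v:(275+u/7-.4,160+v/7-.4)
f=fit([(S,(-.032,.058,.07),g(165,257)),(S,(-.032,-.058,.07),g(325,430)),(S,(.032,-.058,.07),g(480,388)),(S,(-.032,-.058,.012),g(320,556))],[.64,.09,-.19],0)
for L,Rr in (((242,220),(343,358)),((242,222),(345,358))):
  a=vplane(S,g(*L),f,-.0165);b=vplane(S,g(*Rr),f,-.0165);print(a,b,'tilt deg',np.degrees(np.arctan2(b[1]-a[1],a[0]-b[0])),np.linalg.norm(a-b))
```

```text
[0.03128158 0.09724782] [-0.04112698  0.08442071] tilt deg -10.045680938094137 0.0735359386244997
[0.03118876 0.09645246] [-0.04236068  0.08522955] tilt deg -8.67583761512345 0.07440076231977694
```

Request:
arm_command(
  steps=[
    [[0.05, 0.3, 0], 0, -1],
    [[0.05, 0.6, 0], 0, -1],
    [[0.05, 0.9, 0], 0, -1],
    [[0.05, 1.2, 0], 0, -1],
    [[0.05, 1.5, 0], 0, -1],
    [[0.05, 1.8, 0], 0, -1],
    [[0.0, 2.1, 0], 0, -1],
    [[0.0, 2.1, 0], 0, -1],
  ],
)

```text
clock: 16.4
tool_pos: [0.6432, 0.0949, 0.107]
eef_rot: [0.067, 0.704, -0.067, 0.704]
force: [-1.3, 0.7, -8.4]
gripper_width: 0.324
```

Run:
```python
from workcell import r,camera,finder
from h import *
s=r.sense();info(s)
c=camera("side");cv2.imwrite("pics/s17.png",cv2.resize(c["img"][160:245,275:360],None,fx=7,fy=7,interpolation=cv2.INTER_CUBIC))
```

```text
t 16.4 tcp [0.6432 0.0949 0.107 ] F [-1.3  0.7 -8.4] tau [ 0.    0.29 -0.06] w 0.324 j [0.04 0.39 1.64 0.   1.11 0.23]
axes x [ 0.001  0.001 -1.   ] y [0.189 0.982 0.001] z [ 0.982 -0.189  0.001] yaw y 1.381 yaw z -0.1898
```

View pics/s17.png

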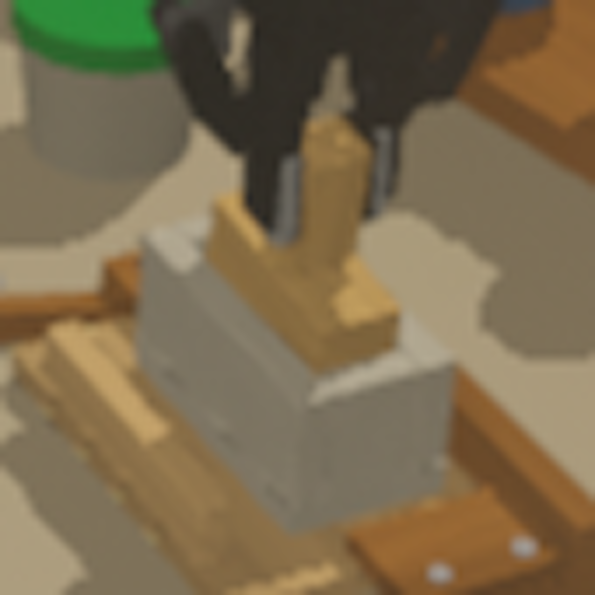

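Request:
arm_command(
  steps=[
    [[0, 0.3, 0], 0, -1],
    [[0, 0.6, 0], 0, -1],
    [[-0.1, 0.8, 0], 0, -1],
    [[-0.2, 1.0, 0], 0, -1],
    [[-0.3, 1.2, 0], 0, -1],
    [[-0.3, 1.4, 0], 0, -1],
    [[-0.3, 1.4, 0], 0, -1],
  ],
)

```text
clock: 17.15
tool_pos: [0.6454, 0.1063, 0.11]
eef_rot: [0.066, 0.704, -0.068, 0.704]
force: [-1.0, -5.8, -7.3]
gripper_width: 0.323
```

Run:
```python
from workcell import r,camera,finder
from h import *
s=r.sense();info(s)
c=camera("side");cv2.imwrite("pics/s18.png",cv2.resize(c["img"][160:245,275:360],None,fx=7,fy=7,interpolation=cv2.INTER_CUBIC))
```

```text
t 17.15 tcp [0.6454 0.1063 0.11  ] F [-1.  -5.8 -7.3] tau [-1.19  0.43 -0.03] w 0.323 j [ 0.06  0.4   1.63 -0.    1.12  0.25]
axes x [-0.001 -0.003 -1.   ] y [ 0.188  0.982 -0.003] z [ 0.982 -0.188 -0.   ] yaw y 1.3813 yaw z -0.1895
```

View pics/s18.png

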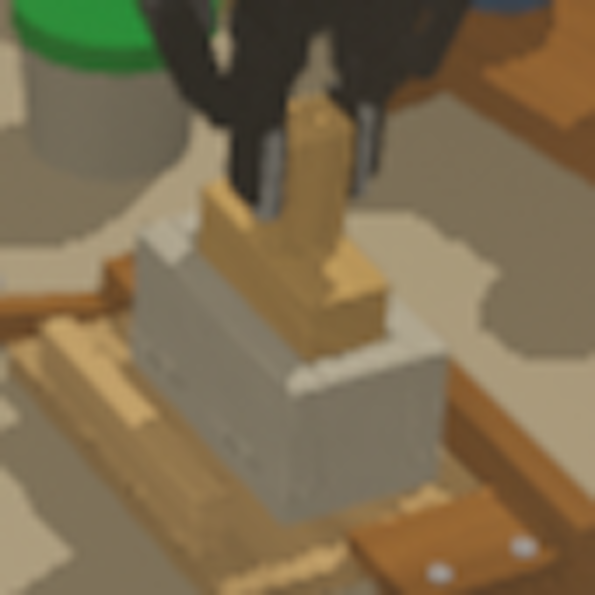

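Request:
arm_command(
  steps=[
    [[-0.1, 0.2, 0], 0, -1],
    [[-0.2, 0.4, 0], 0, -1],
    [[-0.25, 0.5, 0], 0, -1],
    [[-0.25, 0.5, 0], 0, -1],
  ],
)

```text
clock: 17.6
tool_pos: [0.6463, 0.1109, 0.1124]
eef_rot: [0.066, 0.704, -0.068, 0.704]
force: [-2.4, -6.8, -6.3]
gripper_width: 0.329
```

Run:
```python
from workcell import r,camera,finder
from h import *
s=r.sense();info(s)
c=camera("side");cv2.imwrite("pics/s19.png",cv2.resize(c["img"][160:245,275:360],None,fx=7,fy=7,interpolation=cv2.INTER_CUBIC))
```

```text
t 17.6 tcp [0.6463 0.1109 0.1124] F [-2.4 -6.8 -6.3] tau [-1.29  0.38 -0.04] w 0.329 j [ 0.06  0.4   1.62 -0.    1.12  0.26]
axes x [-0.001 -0.004 -1.   ] y [ 0.189  0.982 -0.004] z [ 0.982 -0.189 -0.   ] yaw y 1.3811 yaw z -0.1896
```

View pics/s19.png

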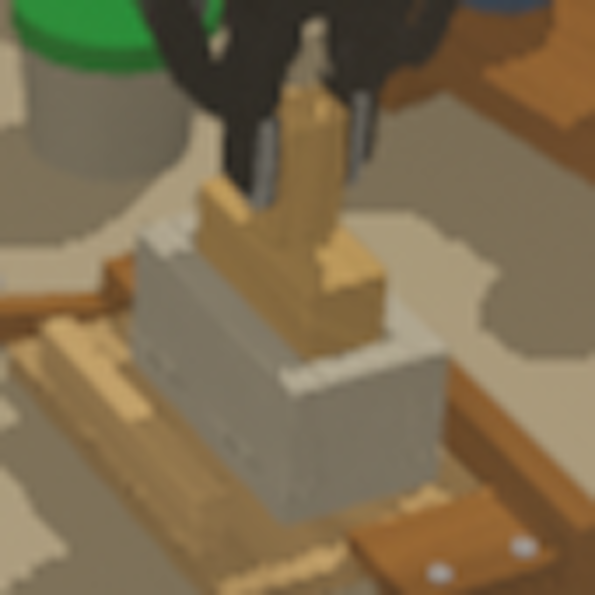

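Run:
```python
from h import *
g=lambda u,v:(275+u/7-.4,160+v/7-.4)
f=fit([(S,(-.032,.058,.07),g(137,232)),(S,(-.032,-.058,.07),g(290,394)),(S,(.032,-.058,.07),g(447,352)),(S,(-.032,-.058,.012),g(288,522))],[.64,.09,-.19])
a=vplane(S,g(203,182),f,-.0165);b=vplane(S,g(314,295),f,-.0165);print(a,b,'tilt deg',np.degrees(np.arctan2(b[1]-a[1],a[0]-b[0])),np.linalg.norm(a-b))
```

```text
[ 0.6464  0.1097 -0.192 ]
[[-0.3, -1.0], [0.4, 0.2], [0.6, -0.3], [-0.8, 0.8]]
[0.03731214 0.09680756] [-0.04207157  0.09752652] tilt deg 0.5189009608834917 0.07938696718615822
```

Request:
arm_command(
  steps=[
    [[0, -0.1, 0], 0, -1],
    [[-0.2, -0.15, 0], 0, -1],
    [[-0.5, -0.15, 0], 0, -1],
    [[-0.8, -0.15, 0], 0, -1],
    [[-1.1, -0.15, 0], 0, -1],
    [[-1.1, -0.15, 0], 0, -1],
  ],
  squeeze=40,
)

```text
clock: 18.25
tool_pos: [0.6475, 0.1124, 0.1249]
eef_rot: [0.068, 0.703, -0.066, 0.705]
force: [-3.0, 1.1, -0.2]
gripper_width: 0.318
```

Run:
```python
from workcell import r,camera,finder
from h import *
s=r.sense();info(s)
c=camera("side");cv2.imwrite("pics/s20.png",cv2.resize(c["img"][155:240,275:360],None,fx=7,fy=7,interpolation=cv2.INTER_CUBIC))
```

```text
t 18.25 tcp [0.6475 0.1124 0.1249] F [-3.   1.1 -0.2] tau [0.03 0.92 0.09] w 0.318 j [0.06 0.38 1.61 0.   1.14 0.25]
axes x [ 0.003  0.003 -1.   ] y [0.19  0.982 0.003] z [ 0.982 -0.19   0.002] yaw y 1.38 yaw z -0.1908
```

View pics/s20.png

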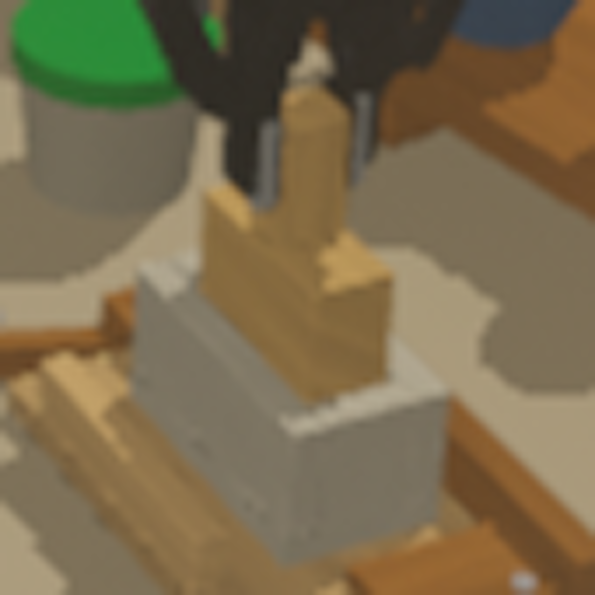

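Request:
arm_command(
  steps=[
    [[-0.3, 0, -0.1], 0, -1],
    [[-0.7, 0, -0.1], 0, -1],
    [[-1.1, 0, -0.1], 0, -1],
    [[-1.6, 0, -0.1], 0, -1],
    [[-2.1, 0, -0.1], 0, -1],
    [[-2.6, 0, -0.1], 0, -1],
    [[-3.1, 0, -0.1], 0, -1],
    [[-3.3, 0, -0.1], 0, -1],
    [[-3.3, 0, -0.1], 0, -1],
    [[-3.3, 0, -0.1], 0, -1],
  ],
)

```text
clock: 19.3
tool_pos: [0.645, 0.1117, 0.1561]
eef_rot: [0.067, 0.704, -0.067, 0.704]
force: [0.9, -0.5, -1.7]
gripper_width: 0.321
```

Run:
```python
from workcell import r,camera,finder
from h import *
s=r.sense();info(s)
c=camera("side");cv2.imwrite("pics/s21f.png",c["img"]);cv2.imwrite("pics/s21.png",cv2.resize(c["img"][140:250,260:370],None,fx=5.4,fy=5.4,interpolation=cv2.INTER_CUBIC))
c=camera("wrist");cv2.imwrite("pics/w21.png",c["img"])
```

```text
t 19.3 tcp [0.645  0.1117 0.1561] F [ 0.9 -0.5 -1.7] tau [-0.03 -0.03 -0.04] w 0.321 j [0.06 0.35 1.6  0.   1.2  0.25]
axes x [-0.  0. -1.] y [ 0.189  0.982 -0.   ] z [ 0.982 -0.189 -0.   ] yaw y 1.3808 yaw z -0.19
```

View pics/s21.png

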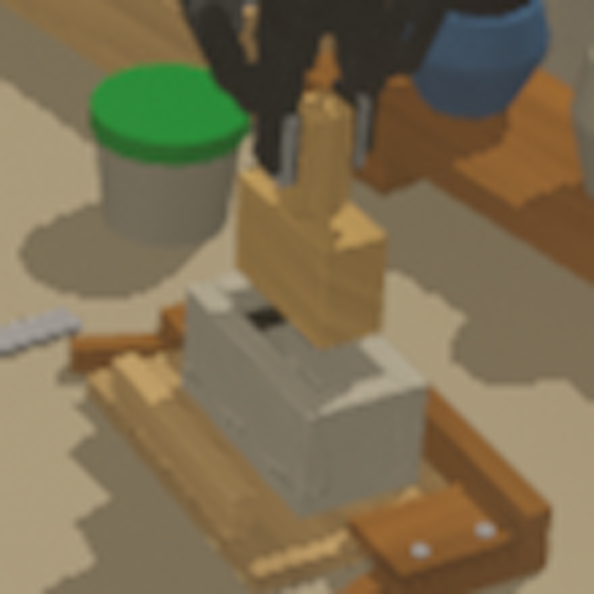

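View pics/w21.png

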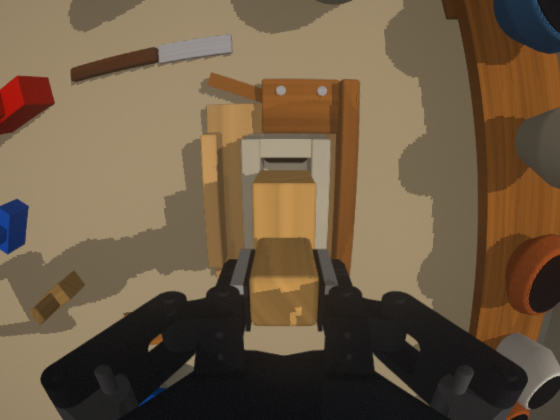

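View pics/s21f.png

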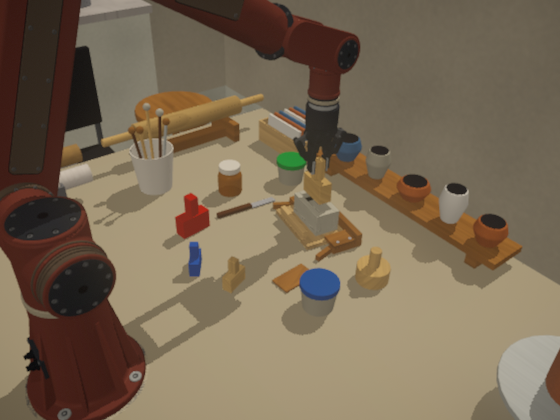

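Run:
```python
from h import *
g=lambda u,v:(260+u/5.4-.4,140+v/5.4-.4)
f=fit([(S,(-.032,.058,.07),g(185,288)),(S,(-.032,-.058,.07),g(310,412)),(S,(.032,-.058,.07),g(427,382)),(S,(-.032,-.058,.012),g(308,512)),(S,(-.07,.085,.012),g(88,375))],[.64,.09,-.19])
P=[vplane(S,g(*u),f,-.0165) for u in((238,172),(320,245),(320,345),(240,264))];print(np.round(P,4))
print('tilt',np.degrees(np.arctan2(P[1][1]-P[0][1],P[0][0]-P[1][0])))
pd=[.6409,.0947,-.192]
# relative: dock right cleat inner back corner & stop right corner seen same image
print('cleat seen',g(352,522),'pred',proj(S,pl(pd,(-.02,-.069,.0246))),'stop near top R seen',g(540,515),'pred',proj(S,pl(pd,(.045,-.115,.036))))
d=f[:2]-pd[:2];c,s=np.cos(pd[2]),np.sin(pd[2]);print('mould in dock',c*d[0]+s*d[1],-s*d[0]+c*d[1])
```

```text
[ 0.6463  0.1082 -0.1742]
[[0.1, -0.7], [0.3, 0.5], [1.0, -0.7], [-0.9, 0.9], [-0.4, -0.2]]
[[ 0.0418  0.1372]
 [-0.0306  0.1398]
 [-0.0371  0.0901]
 [ 0.0352  0.0906]]
tilt 2.0901670432357857
cleat seen (324.7851851851852, 236.26666666666665) pred [324.0831623  236.10566888] stop near top R seen (359.6, 234.97037037037038) pred [357.52722737 236.11736418]
mould in dock 0.002681954527631405 0.014303015637495217
```

Run:
```python
from workcell import r,job
from h import *
info(r.sense());print(job.job_done())
```

```text
t 19.4 tcp [0.6449 0.1116 0.1558] F [-0.4  0.3 -0.5] tau [0.04 0.03 0.01] w 0.318 j [0.06 0.35 1.6  0.   1.2  0.25]
axes x [-0.001 -0.    -1.   ] y [ 0.189  0.982 -0.   ] z [ 0.982 -0.189 -0.001] yaw y 1.3808 yaw z -0.19
the job is handed in; nothing more can be done
None
```

I pushed the mould home in the dock, rocked the former free, and handed the job in at 19.4 s with the former still held above its pocket. No verdict was reported, so the results below are my own measurements.

- **Push:** I pushed on the batten with the open fingers until the mould stopped moving against the back stop. The push force had risen to about 14 N by then.
- **Grip:** I took the handle across its x faces instead of the y faces you named. The moves allow no tool tilt, and this grip let the former pivot between the pads.
- **Rocking:** The side view gave about 8 to 9 degrees to the left, then about 9 to 10 degrees to the right, then back to upright. I then raised it straight up.
- **Mould movement:** With each swing the mould slid sideways within the play between the guides. It stayed against the stop.

| Last check (side camera) | Measured | Wanted |
|---|---|---|
| Height of foot above the block's top | about 20 mm | 6 to 45 mm |
| Tilt of the former | about 2 degrees | under 10 degrees |
| Contact with the mould | none seen; tool force about 1 N | none |
| Mould along the dock | +3 mm | above -8 mm |
| Mould sideways in the dock | +14 mm | within 14 mm |

**Doubtful check:** The +14 mm sideways figure is right at the limit. It disagrees with the dock's geometry, because the guides allow at most about 10 mm. I put the difference down to picture-fit error and did not re-centre the mould.

In the last pictures the bystanders look unmoved; I did not measure their positions.

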